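# Refit the retaining ring on the monitor-arm pivot

## Task

Refit the spring retaining ring of the monitor arm: lift the ring off its blue box and balance it on the domed nose of the steel pivot post, letting go so that it sits there level by itself. Then pick up the red-handled ring pliers, put their two tips down into the ring's gap, squeeze the handles to spread the ring until it clears the post, and slide it down the post, level, until it lies at the groove just above the brass washer. Do not let it snap in: the program finishes while still holding the pliers squeezed, with the ring held spread around the groove for checking, and the other things on the bench left where they are.

Things in the scene. Friction and masses are not known exactly. Their poses are not given: they have to be found in the camera images.
- post: fixed upright pivot post of a monitor arm on a grey 110 mm square foot; silver arm link (66 mm wide, 50 mm high) leaves along +x, 270 mm. Origin on the post axis at the bench, z up. Hub 66 mm diameter up to z = 50 mm; black neck 46 mm to 61; brass washer 50 mm diameter to 66; dark groove 37 mm diameter to 73; steel shaft 40 mm diameter to 97; domed nose to 107
- post_groove (a point): point on the post axis at mid height of the groove, 69.5 mm above the bench: the ring's centre belongs at this height (lying on the washer it is 1 mm lower)
- post_nose (a point): top of the domed nose on the post axis, 107 mm above the bench; the nose is 40 mm in diameter 10 mm below its top, 37 mm at 6.5 mm, 32 mm at 4 mm below
- clip_center (a point): centre of the opening of the bright steel C-shaped retaining ring, half-way up its 5 mm thickness; z along its axis, gap facing -x, back at +x. Inside diameter 37 mm, outside 47 mm across the sides (y), 26 g. Starts flat on a blue box, 24 mm high, 60 mm long, 34 mm wide across the ring's y (within 0.2 rad). At rest on the nose this centre is 4 to 5 mm below the top of the nose
- clip: the ring (same frame as clip_center). Spread, its arms swing about points 18 mm behind and 10.5 mm beside its centre while the back keeps its shape: to clear the post all round, the spread ring must sit with its centre 2 to 7 mm (best 4.5) beyond the post axis towards its back. It is held by friction on the pliers' pins and may slip a few mm along them, so watch it while it is moved
- clip_end_l (a point): middle of the flat end face of the ring's +y arm, 29 mm in front (-x) of the ring's centre and 14 mm to +y when relaxed, so the gap is 28 mm wide; the straight end lugs, 8 mm wide, reach from 17.5 to 35.5 mm in front of the centre
- clip_end_r (a point): the same on the -y arm. With the pliers fully squeezed the ends are 50 to 54 mm apart, each pressing inwards with about 7 N; from 41 mm on the ring clears the post
- clip_l (a joint): spread of the ring's +y arm in rad: 0 relaxed, about 0.26 with the pliers fully squeezed; a spring closes it
- clip_r (a joint): the same for the -y arm
- pliers: red-handled ring pliers, 204 mm, 130 g, on their rest. Origin on the rivet at half thickness (50 mm above the bench on the rest), x to the tips, z up. Squeezing the handles spreads the tips; a spring opens the handles again; a stop ends the squeeze. 75 mm in front of the rivet the jaws end in down-turned pins of 6 mm diameter: 12 mm wide over both when free, 52 mm at the stop
- pliers_grip (a point): point midway between the handles, 50 mm behind the rivet, half-way up the handles (18 mm high). Grip both here from outside, closing along the pliers' y: outer width 59 mm free, 54 mm in a light hold (pins 19 mm wide over both), 30 mm at the stop. Takes 10 N at first, 25 N at the stop with the ring; the rivet creeps about 5 mm forward from the fingers during the squeeze
- tip_l (a point): middle of the pin of the +y jaw, 19 mm below the rivet's origin. The pin ends 26 mm below the rivet's origin; 12 mm below it is the underside of a flat shoulder, 17 x 15 mm, that lies over the ring's lug and keeps the ring from riding up or drooping: best hold the ring just under it. At the stop the pins are 71 mm in front of the rivet
- tip_r (a point): the same on the -y jaw
- lever_l (a joint): turn of the +y lever of the pliers from free (0) to the stop (0.27 rad)
- lever_r (a joint): the same for the -y lever
- rest: fixed black tool rest under the pliers, 170 x 70 mm foot 6 mm high, origin under the grip point at bench height, x as the pliers' x. It carries them on a 26 mm wide block under the rivet and a cross bar under the handles, 60 mm behind the grip point; beside the grip point there is free space for fingers
- mouse: black computer mouse on its pad, leave alone
- objective: spare microscope objective, standing, 45 mm high, leave alone
- lens_can: black lens can, 62 mm high, leave alone
- spare_washer: spare brass washer lying flat, 52 mm across, leave alone
- driver: yellow screwdriver lying near the robot, about 25 mm high, leave alone
- cleaner: small blue bottle, 75 mm high, leave alone
- slide_box: green slide box, 90 x 80 x 30 mm, leave alone
There are look-alikes about, which are no part of the job. Leave any black look-alike of the clip alone.

How it is judged:
On the way, in this order (a step that is already met when the one before it is completed fails the run):
1. the ring sits level on the domed nose by itself, let go (horizontal distance between clip_center and post_nose below 0.006 m and z of clip_center in the frame of post between 0.098 and 0.11 m and angle between clip_center's own z axis and vertical below 0.2 rad and contact force between the fingers and clip below 0.05 N and contact force between clip and post above 0.03 N and linear speed of clip below 0.03 m/s), for 0.3 s.
2. the pliers are held by their handles and off their rest, the ring still on the nose (horizontal distance between clip_center and post_nose below 0.006 m and z of clip_center in the frame of post between 0.098 and 0.11 m and angle between clip_center's own z axis and vertical below 0.2 rad and contact force between the fingers and pliers above 3 N and contact force between pliers and rest below 0.05 N), for 0.2 s.
3. the pliers spread the ring wide enough to clear the post while it is still up at the nose (contact force between the fingers and pliers above 3 N and contact force between pliers and rest below 0.05 N and distance between clip_end_l and clip_end_r above 0.041 m and contact force between pliers and clip above 1 N and contact force between the fingers and clip below 0.05 N and z of clip_center in the frame of post above 0.09 m and horizontal distance between clip_center and post_nose below 0.015 m), for 0.1 s.
At the end, for the whole second after the job is handed in: The ring is round the post, level within 0.15 rad, its centre within 4 mm of the groove's height and 10 mm of the post axis, its ends over 41 mm apart, pressed apart by the pliers (over 1 N), which the fingers hold (over 3 N) off their rest; nothing but the pliers' tips spreads it (contact force between the fingers and pliers above 3 N and contact force between pliers and rest below 0.05 N and distance between clip_end_l and clip_end_r above 0.041 m and contact force between pliers and clip above 1 N and contact force between the fingers and clip below 0.05 N and z of clip_center in the frame of post between 0.0655 and 0.0735 m and horizontal distance between clip_center and post_groove below 0.01 m and angle between clip_center's own z axis and vertical below 0.15 rad and linear speed of clip below 0.03 m/s); the arm keeps its last pose, push and grip.
It fails at once if the ring falls to the bench (height (world z) of clip_center below 0.018 m).
It fails at once if one of the other loose things is shifted by more than 3 cm (distance of any of mouse, objective, lens_can, spare_washer, driver, cleaner, slide_box from where it was at the start of the episode above 0.03 m).
It also fails if it takes over 58 s, if anything falls off the work surface, if the arm or the gripper's body presses on something with over 40 N, if the wrist force passes 120 N, or if a joint passes its speed limit or range.

## Robot

A 6-joint arm with a two-finger parallel gripper is mounted at the origin on the work surface. World frame = base frame: x ahead of the robot, y to its left, z up, the work surface at z = 0. Lengths are in m, angles in rad, forces in N, time in s.
With the tool pointing down it reaches from about 0.25 to 0.725 m from the base axis. Payload 4 kg.
Tool frame: the origin (TCP) lies where the fingers leave the gripper's body, on its centre line; the fingertips stand 73 mm ahead of it and the grasp point (between the pads) lies 54 mm ahead of it (bot.tips_ahead is the z of the fingertips in the tool frame, in m); z points along the fingers, y is the direction in which the jaws open and shut (so a half turn about z gives the same grasp; the last joint's range is limited). The gripper opens to 85 mm and grips with 20 to 120 N. Pads are 22 mm wide; open, the fingers measure 114 mm over their backs; the gripper's body (76 mm by 85 mm) begins 54 mm behind the grasp point. The pads swing forward as they close: fully open they stand 13 mm farther back than shut.
Start: joints at [1.198, 0.241, 0.005, 1.335, 0, 1.571], TCP at [0.182, 0.466, 0.304] pointing down, gripper open.
Joint ranges: [-2.72, 2.72], [-1.05, 1.87], [-1.09, 1.28], [-1.99, 2.15], [-1.42, 1.44], [-3.14, 3.14]. Speed limits (rad/s): [2.79, 2.79, 3.14, 3.14, 3.14, 3.14].

## Interface

Orientations are given as a unit quaternion [x, y, z, w].
In Python, from workcell import readout, camera, get_calibration, order, bot gives the robot as it stands.
- The arm moves only by the tool send_rows, never from a script. Its argument "moves" is a list of rows, each a list of 3 entries, a list of its own where there are three numbers: the shift along the tool's x, y, z in mm, then the turn, a rotation vector about the tool's x, y, z in rad, then the finger opening in mm, from 0 to 85.4. In form: [[[dx, dy, dz], [ax, ay, az], grip], ...]. A call has 1 to 12 rows; each row is the pose to reach, as a shift and turn from the pose measured when the call began, along the tool's axes at that moment; what a row does not reach only later rows make up. A row lasts 1/12 s, in which the tool goes at most 41.7 mm and 7.16 degrees, less where a joint would pass 70% of its speed; a pose out of reach is approached as far as the arm can. A call with a gripper value outside its range is refused whole. The fingers move at their own pace and stop on an object; the grip force is fixed at half the most. Time passes only in rows, so rows that repeat a pose let the fingers close. It gives the time, the measured TCP pose, the force and the opening at its end, in the units of the state.
- readout.get_obs(): the state, without advancing time (a new reading comes with each control period).
- camera(name): name is "scene" or "top" or "wrist"; returns the picture (480x640x3 uint8, red, green, blue); there is no depth.
- get_calibration(name): a dict with "fx", "fy", "cx", "cy" (pixels), "R" (3x3) and "t" (3): a world point X has camera coordinates R X + t. Camera axes: x right, y down, z forward; pixel columns grow to the right and rows downward; lengths in m; the calibration is good to about 2 mm. The wrist camera is an equidistant fisheye: a pixel r from the principal point sees the ray r / f radians off the axis. A picture is of the moment at which its call begins: read the wrist's pose just before it. get_calibration takes no time and is no camera call; for the wrist camera it gives the pose at the moment of the call.
- order.job_done(): hands the job in, once; it reports no verdict.
The state is a dict: "clock": time; "joint_pos": joint angles; "joint_vel": joint speeds; "tau": joint torques, N m; "eef_pos": TCP position; "tool_rot": TCP orientation; "ft_force": force on the tool from outside, world axes, zero at the start; "ft_torque": the same for the moment, N m; "grip_width": finger opening in m.
Only numpy, scipy, OpenCV 4.12 (cv2) and the standard library are available. Lean on these libraries where they do the work, as an engineer would, in place of code of your own. Each camera call takes 0.05 s, during which the arm holds its last target. There are 200 camera calls.

## Working session

There is one attempt and no reset: what is moved stays moved. The work goes in short steps, Python scripts to look and compute and a tool call to move; the robot and the scene stay as the last step left them, time stands still between calls to the robot, and variables do not carry over. Pictures are saved under pics/ and viewed, about 8 in all and at most 12, crops included, and the job is handed in when it is done.

Besides the shell and the picture viewer there is one more tool, called after ">>>" by a JSON object that holds its "op" and its "data". send_rows: Moves the arm, as the interface text tells. Its arguments: {"type":"object","properties":{"moves":{"type":"array","items":{"type":"array"}}},"required":["moves"]}

```bash
mkdir -p pics; python3 - <<'E'
from workcell import readout,camera,get_calibration,bot
import cv2,numpy as np
o=readout.get_obs();print({k:np.round(v,3) for k,v in o.items()})
for n in("scene","top"):
    im=camera(n);cv2.imwrite(f"pics/{n}0.png",im[:,:,::-1]);c=get_calibration(n);print(n,{k:np.round(v,4).tolist() for k,v in c.items()})
E
```

```text
{'clock': np.float64(0.0), 'joint_pos': array([ 1.198,  0.241,  0.004,  1.335, -0.   ,  1.571]), 'joint_vel': array([ 0.001,  0.001, -0.001, -0.   ,  0.001,  0.001]), 'tau': array([ 1.0000e-03, -3.7231e+01,  2.5241e+01,  1.7000e-02,  0.0000e+00,
       -0.0000e+00]), 'eef_pos': array([0.182, 0.465, 0.303]), 'tool_rot': array([ 0.185,  0.983, -0.001, -0.   ]), 'ft_force': array([-0.009,  0.74 ,  0.041]), 'ft_torque': array([0.007, 0.012, 0.022]), 'grip_width': np.float64(0.086)}
scene {'fx': 468.7029, 'fy': 468.7029, 'cx': 319.1545, 'cy': 238.2467, 'R': [[0.4531, 0.8914, 0.0098], [0.5774, -0.2851, -0.765], [-0.6792, 0.3523, -0.6439]], 't': [-0.2913, -0.2515, 1.4205]}
top {'fx': 457.1439, 'fy': 457.1439, 'cx': 318.871, 'cy': 246.2627, 'R': [[0.0353, -0.9994, -0.0039], [-0.9782, -0.0337, -0.2049], [0.2046, 0.011, -0.9788]], 't': [0.0519, 0.5531, 1.2464]}
```

View pics/top0.png

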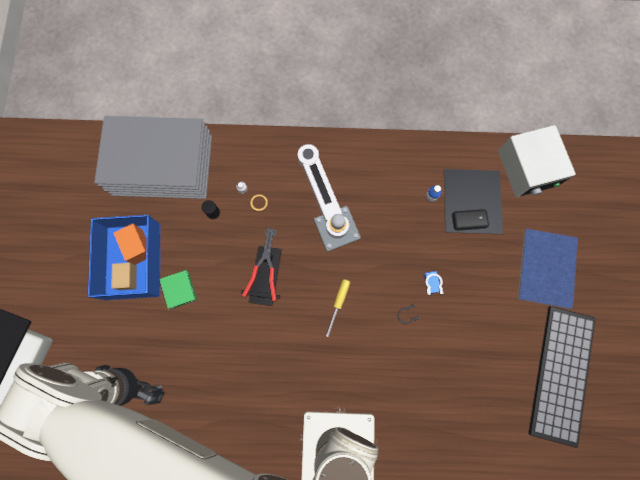

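View pics/scene0.png

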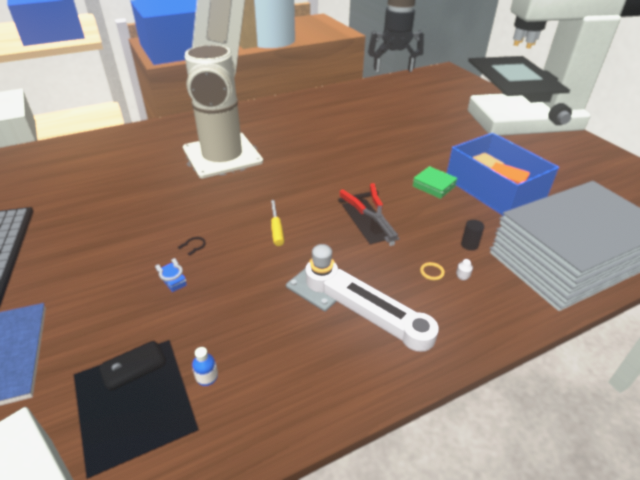

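Top view: the bright ring is on the blue box at about (434,282). A black look-alike lies at (407,314), and the task says to leave it alone. The post is at (338,222), and the pliers on their rest run from the tips at (270,232) to the handles at about (260,295). I'll confirm in an enlarged crop.

```bash
cat > h.py <<'E'
import numpy as np,cv2
from workcell import readout,camera,get_calibration,bot
from scipy.spatial.transform import Rotation as Rn
def proj(c,X):
    p=np.array(c["R"])@np.array(X,float)+c["t"]; return np.array([c["cx"]+c["fx"]*p[0]/p[2],c["cy"]+c["fy"]*p[1]/p[2]])
def plane(c,uv,z,fish=False):
    x=(uv[0]-c["cx"])/c["fx"];y=(uv[1]-c["cy"])/c["fy"]
    if fish:
        r=np.hypot(x,y);s=np.sin(r)/max(r,1e-9);d=np.array([x*s,y*s,np.cos(r)])
    else: d=np.array([x,y,1.])
    R=np.array(c["R"]);o=-R.T@np.array(c["t"]);d=R.T@d
    return o+d*(z-o[2])/d[2]
def fproj(c,X):
    p=np.array(c["R"])@np.array(X,float)+c["t"];rr=np.hypot(p[0],p[1]);th=np.arctan2(rr,p[2]);k=th/max(rr,1e-9)
    return np.array([c["cx"]+c["fx"]*p[0]*k,c["cy"]+c["fy"]*p[1]*k])
def tool(P):  # world point -> tool frame mm
    o=readout.get_obs();return Rn.from_quat(o["tool_rot"]).inv().apply(np.array(P)-o["eef_pos"])*1e3
def pose():
    o=readout.get_obs();R=Rn.from_quat(o["tool_rot"]).as_matrix();print("t",round(o["clock"],2),"tcp",np.round(o["eef_pos"]*1e3,1),"xaxis",np.round(R[:,0],3),"y",np.round(R[:,1],3),"z",np.round(R[:,2],3),"F",np.round(o["ft_force"],1),"w",round(o["grip_width"]*1e3,1),"q",np.round(o["joint_pos"],2))
E
python3 - <<'E'
from h import *
im=cv2.imread("pics/top0.png");c=get_calibration("top")
a=cv2.resize(im[262:332,387:457],(400,400),interpolation=3)
b=cv2.resize(im[222:312,225:315],(400,400),interpolation=3)
cv2.imwrite("pics/crop1.png",np.hstack([a,b]))
hsv=cv2.cvtColor(im,cv2.COLOR_BGR2HSV)
def cen(m,box):
    z=np.zeros_like(m);x0,y0,x1,y1=box;z[y0:y1,x0:x1]=m[y0:y1,x0:x1];M=cv2.moments(z,True);ys,xs=np.nonzero(z);return (M["m10"]/M["m00"],M["m01"]/M["m00"]),M["m00"],(xs.min(),xs.max(),ys.min(),ys.max()),np.column_stack([xs,ys])
blue=cv2.inRange(hsv,(95,120,80),(125,255,255));r=cen(blue,(415,262,455,302));print("box",r[:3],plane(c,r[0],.024))
wh=cv2.inRange(hsv,(0,0,150),(180,70,255));r=cen(wh,(415,262,455,302));print("ring",r[:3],plane(c,r[0],.0265))
red=cv2.inRange(hsv,(0,150,100),(8,255,255))|cv2.inRange(hsv,(172,150,100),(180,255,255))
for n,bx in(("redL",(235,255,262,305)),("redR",(266,255,285,305))):
    r=cen(red,bx);print(n,r[:3],plane(c,r[0],.05))
gold=cv2.inRange(hsv,(15,80,120),(35,255,255));r=cen(gold,(320,205,356,240));print("washer",r[:3],plane(c,r[0],.066))
E
```

```text
box ((433.3625, 282.43125), 160.0, (np.int64(425), np.int64(439), np.int64(271), np.int64(292))) [ 0.46304581 -0.26132093  0.024     ]
ring ((434.1397058823529, 283.38235294117646), 136.0, (np.int64(425), np.int64(443), np.int64(274), np.int64(294))) [ 0.46003586 -0.2628965   0.0265    ]
redL ((250.39240506329114, 281.00632911392404), 158.0, (np.int64(242), np.int64(257), np.int64(265), np.int64(296))) [0.44558141 0.26104948 0.05      ]
redR ((272.02097902097904, 284.0699300699301), 143.0, (np.int64(269), np.int64(276), np.int64(268), np.int64(300))) [0.43902798 0.19946686 0.05      ]
washer ((337.15, 227.31666666666666), 60.0, (np.int64(330), np.int64(345), np.int64(220), np.int64(231))) [0.60619729 0.02081089 0.066     ]
```

View pics/crop1.png

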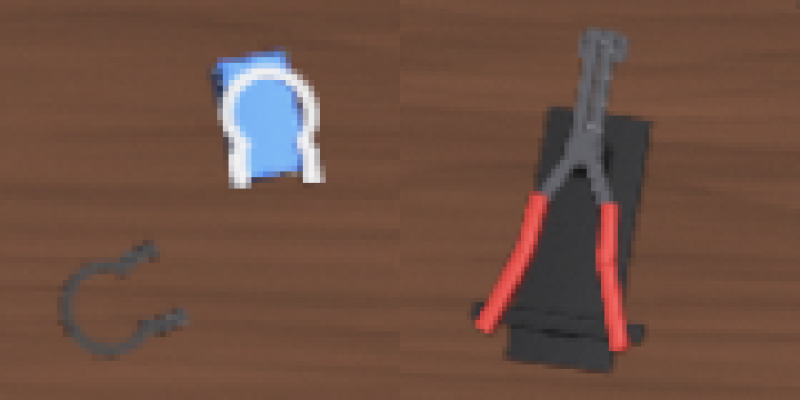

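The crop shows the bright C-ring on the blue box with its gap facing the robot, and its circle centre near top pixel (434.4,281.8). The black look-alike on the bench is at (407,314). The pliers point away from the robot, with tips at (270.5,231) and rivet at about (266,253).

```bash
python3 - <<'E'
from h import *
c=get_calibration("top");A=lambda x,y:(387+x/5.714-.5,262+y/5.714-.5);B=lambda x,y:(225+x/4.444-.5,222+y/4.444-.5)
print(bot.tips_ahead,[a for a in dir(bot) if a[0]!='_'])
for n,p,z in(("ringc",A(271,113),.0265),("lugL",A(240,186),.0265),("lugR",A(313,181),.0265),("tip",B(203,40),.045),("rivet",B(183,142),.055),("hL",B(85,325),.05),("hR",B(218,345),.05)):
    print(n,np.round(plane(c,p,z),4))
# post nose: from scene & top
print("post top->", plane(c,(338.3,220.5),.1))
P=plane(c,A(271,113),.0265);P[2]=.25
o=readout.get_obs();print("tool delta",tool(P));pose()
E
```

```text
0.0726 ['Unreachable', 'tips_ahead']
ringc [ 0.4661 -0.2624  0.0265]
lugL [ 0.4288 -0.2463  0.0265]
lugR [ 0.4326 -0.2828  0.0265]
tip [0.5953 0.2141 0.045 ]
rivet [0.5253 0.2219 0.055 ]
hL [0.4065 0.2775 0.05  ]
hR [0.3969 0.1928 0.05  ]
post top-> [0.61725754 0.01910147 0.1       ]
tool delta [-529.63473498 -574.08363443   54.19356302]
t 0.1 tcp [182.  465.3 303.1] xaxis [-0.931  0.364 -0.   ] y [ 0.364  0.931 -0.002] z [-0.001 -0.002 -1.   ] F [ 0.1 -0.2  0.7] w 85.9 q [ 1.2   0.24  0.    1.34 -0.    1.57]
```

>>> {"op": "send_rows", "data": {"moves": [[[-530,-574,54],[0,0,-0.45],85],[[-530,-574,54],[0,0,-0.45],85],[[-530,-574,54],[0,0,-0.45],85],[[-530,-574,54],[0,0,-0.45],85],[[-530,-574,54],[0,0,-0.45],85],[[-530,-574,54],[0,0,-0.45],85],[[-530,-574,54],[0,0,-0.45],85],[[-530,-574,54],[0,0,-0.45],85],[[-530,-574,54],[0,0,-0.45],85],[[-530,-574,54],[0,0,-0.45],85],[[-530,-574,54],[0,0,-0.45],85],[[-530,-574,54],[0,0,-0.45],85]]}}

```text
clock: 1.1
eef_pos: [0.3614, 0.0045, 0.2699]
tool_rot: [-0.039, 0.999, -0.001, -0.0]
ft_force: [0.5, 0.3, -0.1]
grip_width: 0.0851
```

```bash
python3 - <<'E'
from h import *
pose();print(tool([.4661,-.2624,.25]))
E
```

```text
t 1.1 tcp [361.4   4.5 269.9] xaxis [-0.997 -0.077  0.001] y [-0.077  0.997 -0.002] z [-0.    -0.002 -1.   ] F [ 0.5  0.3 -0.1] w 85.1 q [ 0.01 -0.01 -0.38  1.21 -0.   -0.06]
[ -83.82123509 -274.14323729   20.31118778]
```

>>> {"op": "send_rows", "data": {"moves": [[[-84,-274,40],[0,0,0],85],[[-84,-274,40],[0,0,0],85],[[-84,-274,40],[0,0,0],85],[[-84,-274,40],[0,0,0],85],[[-84,-274,40],[0,0,0],85],[[-84,-274,40],[0,0,0],85],[[-84,-274,40],[0,0,0],85],[[-84,-274,40],[0,0,0],85],[[-84,-274,40],[0,0,0],85],[[-84,-274,40],[0,0,0],85]]}}

```text
clock: 1.93
eef_pos: [0.4656, -0.262, 0.2294]
tool_rot: [-0.038, 0.999, 0.0, -0.001]
ft_force: [0.7, 0.5, 0.1]
grip_width: 0.0851
```

```bash
python3 - <<'E'
from h import *
pose();c=get_calibration("wrist");im=camera("wrist")[:,:,::-1];cv2.imwrite("pics/w1.png",im)
print({k:np.round(v,4).tolist() for k,v in c.items()}, fproj(c,[.4661,-.2624,.0265]))
E
```

```text
t 1.93 tcp [ 465.6 -262.   229.4] xaxis [-0.997 -0.076  0.003] y [-0.076  0.997  0.   ] z [-0.003 -0.    -1.   ] F [0.7 0.5 0.1] w 85.1 q [-0.51  0.35 -0.04  1.18 -0.   -0.59]
{'fx': 371.6483, 'fy': 371.6483, 'cx': 324.9988, 'cy': 237.7325, 'R': [[-0.0765, 0.9971, 0.0], [0.9473, 0.0726, 0.3121], [0.3112, 0.0239, -0.9501]], 't': [0.2973, -0.44, 0.1718]} [325.08717117 225.65261839]
```

View pics/w1.png

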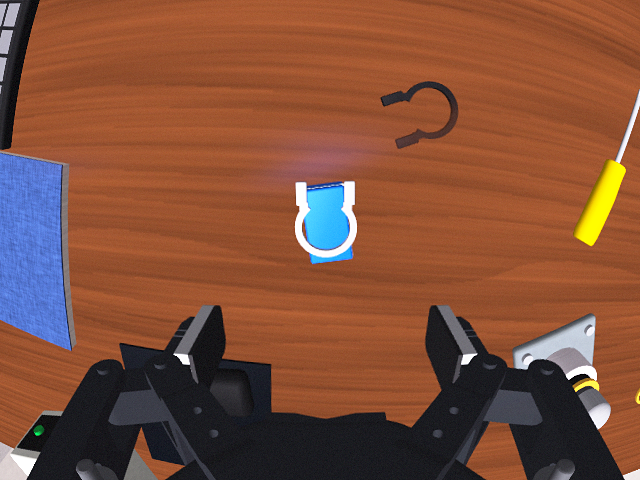

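Wrist view: the ring's circle centre is near (326,227), with lugs at about (301,193) and (349,193). The black look-alike is at (428,110). I'll fit the ring in metric coordinates.

```bash
cat >> h.py <<'E'
def ringfit(im,c,z,box,lo=190,fish=True):
    x0,y0,x1,y1=box;hsv=cv2.cvtColor(im,cv2.COLOR_BGR2HSV);m=cv2.inRange(hsv,(0,0,lo),(180,60,255));q=np.zeros_like(m);q[y0:y1,x0:x1]=m[y0:y1,x0:x1]
    n,l,s,_=cv2.connectedComponentsWithStats(q);k=1+np.argmax(s[1:,4]);q=(l==k).astype(np.uint8)
    ys,xs=np.nonzero(q);P=np.array([plane(c,(x,y),z,fish)[:2] for x,y in zip(xs,ys)])*1e3
    (cx,cy),wh,a=cv2.minAreaRect(P.astype(np.float32))
    return P,(cx,cy),wh,a
E
python3 - <<'E'
from h import *
c=get_calibration("wrist");im=cv2.imread("pics/w1.png")
P,cc,wh,a=ringfit(im,c,.029,(280,170,375,275));print(len(P),cc,wh,a)
# circle: refine: points with annulus relative to guess
from scipy.optimize import least_squares
g=np.array([466,-262.4]);d=np.array([np.cos(.08),np.sin(.08)])
for i in range(3):
    s=(P-g)@d;Q=P[s>-8];r=least_squares(lambda p:np.hypot(*(Q-p[:2]).T)-p[2],[*g,21],loss="soft_l1");g=r.x[:2]
print("circle",r.x)
y=np.array([-d[1],d[0]]);s=(P-g)@d;t=(P-g)@y
for sg in(1,-1):
    L=P[(s<-20)&(sg*t>5)];print(sg,L.mean(0),np.ptp(L@d),np.ptp(L@y))
E
```

```text
1480 (461.121826171875, -262.2342529296875) (59.04433822631836, 46.901100158691406) 5.588083744049072
circle [ 467.3294544  -261.5605282    21.21868651]
1 [ 437.95155457 -246.36167021] 16.007263767655672 9.880525578767674
-1 [ 441.23050204 -281.98477868] 15.283747521414114 8.159613878315497
```

>>> {"op": "send_rows", "data": {"moves": [[[-1.7,0.3,40],[0,0,-0.015],85],[[-1.7,0.3,75],[0,0,-0.015],85],[[-1.7,0.3,110],[0,0,-0.015],85],[[-1.7,0.3,135],[0,0,-0.015],75],[[-1.7,0.3,148],[0,0,-0.015],65],[[-1.7,0.3,148],[0,0,-0.015],55],[[-1.7,0.3,148],[0,0,-0.015],50],[[-1.7,0.3,148],[0,0,-0.015],44],[[-1.7,0.3,148],[0,0,-0.015],40],[[-1.7,0.3,148],[0,0,-0.015],40],[[-1.7,0.3,148],[0,0,-0.015],40]]}}

```text
clock: 2.9
eef_pos: [0.4681, -0.2614, 0.0836]
tool_rot: [-0.046, 0.999, -0.001, 0.001]
ft_force: [0.7, 1.3, 4.1]
grip_width: 0.0435
```

```bash
python3 - <<'E'
from h import *
pose()
E
```

```text
t 2.9 tcp [ 468.1 -261.4   83.6] xaxis [-0.996 -0.093 -0.001] y [-0.093  0.996 -0.002] z [ 0.001 -0.002 -1.   ] F [0.7 1.3 4.1] w 43.5 q [-0.51  0.51 -0.23  0.84 -0.   -0.6 ]
```

>>> {"op": "send_rows", "data": {"moves": [[[0,0,0],[0,0,0],40],[[0,0,-10],[0,0,0],40],[[0,0,-30],[0,0,0],40],[[0,0,-60],[0,0,0],40],[[0,0,-90],[0,0,0],40],[[0,0,-120],[0,0,0],40],[[0,0,-120],[0,0,0],40]]}}

```text
clock: 3.48
eef_pos: [0.4708, -0.2629, 0.2109]
tool_rot: [-0.046, 0.999, -0.004, 0.006]
ft_force: [0.4, -0.8, 1.0]
grip_width: 0.0436
```

```bash
python3 - <<'E'
from h import *
pose();im=camera("wrist")[:,:,::-1];cv2.imwrite("pics/w2.png",im[150:480,120:540])
E
```

```text
t 3.48 tcp [ 470.8 -262.9  210.9] xaxis [-0.996 -0.092 -0.011] y [-0.092  0.996 -0.009] z [ 0.012 -0.008 -1.   ] F [ 0.4 -0.8  1. ] w 43.6 q [-0.51  0.37 -0.07  1.12 -0.   -0.6 ]
```

View pics/w2.png

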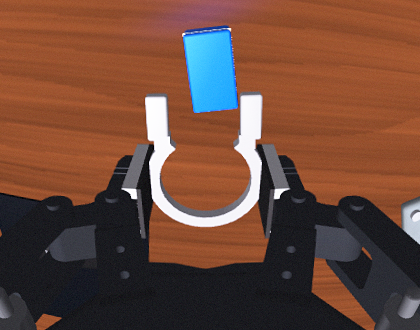

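Ring is held across its sides at the pad middle, gap forward. In the crop its centre is about (205,185). Now I'll go beside the post for a close look.

>>> {"op": "send_rows", "data": {"moves": [[[-36,36,-10],[0,0,0.03],40],[[-72,70,-20],[0,0,0.09],40],[[-108,106,-20],[0,0,0.09],40],[[-142,140,-20],[0,0,0.09],40],[[-142,140,-20],[0,0,0.09],40],[[-142,140,-20],[0,0,0.09],40],[[-142,140,-20],[0,0,0.09],40],[[-142,140,-20],[0,0,0.09],40]]}}

```text
clock: 4.2
eef_pos: [0.5973, -0.1098, 0.2272]
tool_rot: [-0.001, 1.0, -0.003, 0.003]
ft_force: [-0.3, -0.3, -0.5]
grip_width: 0.0436
```

```bash
python3 - <<'E'
from h import *
pose();c=get_calibration("wrist");im=camera("wrist")[:,:,::-1];cv2.imwrite("pics/w3.png",im);np.save("cw3.npy",c)
print(fproj(c,[.617,.019,.107]),fproj(c,[.617,.019,.066]))
print("cam",-np.array(c["R"]).T@np.array(c["t"]))
E
```

```text
t 4.2 tcp [ 597.3 -109.8  227.2] xaxis [-1.    -0.003 -0.006] y [-0.003  1.    -0.006] z [ 0.006 -0.006 -1.   ] F [-0.3 -0.3 -0.5] w 43.6 q [-0.18  0.49  0.16  1.24 -0.   -0.18]
[528.05914936 291.38720073] [502.62234051 266.66142809]
cam [ 0.51700446 -0.11002268  0.29760296]
```

View pics/w3.png

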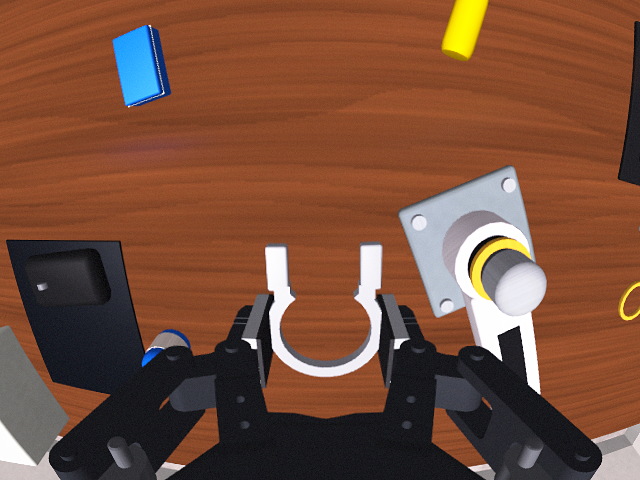

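Wrist view: the nose disc is centred near (521,285), the brass washer ring near (502,270), and the held ring near (325,325). I'll locate the nose and the held ring.

```bash
python3 - <<'E'
from h import *
from scipy.optimize import least_squares
c=np.load("cw3.npy",allow_pickle=True).item();im=cv2.imread("pics/w3.png")
g=cv2.cvtColor(im,cv2.COLOR_BGR2HSV)
# nose silhouette, right/top side edge: radial search from (520,285)
pts=[]
gr=cv2.GaussianBlur(im,(3,3),0).astype(float)
for a in np.radians(np.arange(-100,80,5)):
    best=None
    prof=np.array([gr[int(round(285+r*np.sin(a))),int(round(520+r*np.cos(a)))] for r in np.arange(15,45,.5)])
    d=np.linalg.norm(prof[3:]-prof[:-3],axis=1);k=np.argmax(d);pts.append((520+(15+.5*k+.75)*np.cos(a),285+(15+.5*k+.75)*np.sin(a)))
pts=np.array(pts);print(np.round(pts[::4]).tolist())
e=cv2.fitEllipse(pts.astype(np.float32));print(e)
for z in(.097,.099,.101):print(z,plane(c,e[0],z,True))
# washer
y=cv2.inRange(g,(18,120,120),(35,255,255));y[:, :440]=0;y[:,560:]=0;y[:220]=0;y[330:]=0
ys,xs=np.nonzero(y);Q=np.array([plane(c,p,.066,True)[:2] for p in zip(xs,ys)])*1e3
hull=cv2.convexHull(Q.astype(np.float32))[:,0];
r=least_squares(lambda p:np.hypot(*(hull-p).T)-25,[610,20],loss="soft_l1",f_scale=.5);print("washer",r.x,np.round(r.fun,1))
# held ring, centre plane 57 ahead
z=.2272-.057+.0025
P,cc,wh,a=ringfit(im,c,z,(255,230,395,390),150);print("ring",cc,wh,a)
G=np.array([596.5,-110])
for i in range(3):
    s=P[:,0]-G[0];H=P[(s>5)];r=least_squares(lambda p:np.hypot(*(H-p[:2]).T)-p[2],[*G,21],loss="soft_l1");G=r.x[:2]
print(r.x,P.min(0),P.max(0))
L=P[P[:,0]<G[0]-20];print(L[:,1].min(),L[:,1].max())
E
```

```text
[[514.0, 249.0], [525.0, 255.0], [535.0, 260.0], [540.0, 268.0], [545.0, 276.0], [545.0, 285.0], [544.0, 294.0], [540.0, 302.0], [534.0, 309.0]]
((571.8452758789062, 265.3313293457031), (54.08673095703125, 61.78614044189453), 0.0)
0.097 [0.60403197 0.05927594 0.097     ]
0.099 [0.60316431 0.05758804 0.099     ]
0.101 [0.60229665 0.05590014 0.101     ]
washer [618.76376054  17.61603036] [ 0.8  0.7  0.8  0.4  0.1 -0.4 -1.1 -1.1 -1.1 -1.2 -0.3 -0.3 -0.   0.1
 -0.   0.  -0.   0.2  0.1  0.1  0.1  0.1  0.2  0.3  0.5  0.5  0.3  0.4
  0.4  0.3  0.2  0.1 -0.  -0.1 -0.2 -0.2 -0.2 -0.2 -0.1 -0.4 -0.5 -0.6
 -0.4 -0.5 -0.4 -0.3 -0.2  0.1  0.   0.2  0.5]
ring (591.9752197265625, -110.60972595214844) (59.68988800048828, 43.988006591796875) 0.9717196226119995
[ 598.63881215 -110.65332507   20.85900989] [ 561.87905757 -132.59573079] [621.82843153 -88.59867125]
-132.59230241099786 -89.96509328231565
```

>>> {"op": "send_rows", "data": {"moves": [[[-8,36,0],[-0.006,0.006,0],40],[[-16,75,5],[-0.006,0.006,0],40],[[-21,110,15],[-0.006,0.006,0],40],[[-21,128,35],[-0.006,0.006,0],40],[[-21,128,42],[-0.006,0.006,0],40],[[-21,128,42],[-0.006,0.006,0],40],[[-21,128,42],[-0.006,0.006,0],40],[[-21,128,42],[-0.006,0.006,0],40]]}}

```text
clock: 4.92
eef_pos: [0.6183, 0.0153, 0.1857]
tool_rot: [0.001, 1.0, -0.0, 0.001]
ft_force: [0.2, -0.2, -0.9]
grip_width: 0.0433
```

```bash
python3 - <<'E'
from h import *
pose();c=get_calibration("wrist");im=camera("wrist")[:,:,::-1];cv2.imwrite("pics/w4.png",im[150:450,170:490]);np.save("cw4.npy",c)
o=readout.get_obs()
for p in([618.8,17.6,107],[618.8,17.6,97],[619,17.6,o["eef_pos"][2]*1e3-57]):print(fproj(c,np.array(p)/1e3)-[170,150])
E
```

```text
t 4.92 tcp [618.3  15.3 185.7] xaxis [-1.     0.001 -0.001] y [ 0.001  1.    -0.001] z [ 0.001 -0.001 -1.   ] F [ 0.2 -0.2 -0.9] w 43.3 q [ 0.02  0.54  0.14  1.17 -0.    0.03]
[161.19895986 151.82782205]
[160.89806427 141.96702199]
[161.97092673 177.97631475]
```

View pics/w4.png

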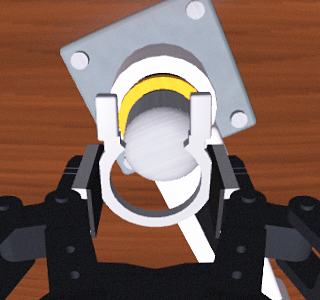

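Crop: the nose disc is centred at (162,143) and the ring at column 155, so the nose sits about 3.3 mm towards +y. I'll correct, lower and look at the force.

>>> {"op": "send_rows", "data": {"moves": [[[0.6,3.3,3],[0,0,0],40],[[0.6,3.3,8],[0,0,0],40],[[0.6,3.3,14],[0,0,0],40],[[0.6,3.3,20],[0,0,0],40],[[0.6,3.3,24],[0,0,0],40],[[0.6,3.3,25.5],[0,0,0],40],[[0.6,3.3,25.5],[0,0,0],40],[[0.6,3.3,25.5],[0,0,0],40]]}}

```text
clock: 5.63
eef_pos: [0.6183, 0.019, 0.1605]
tool_rot: [0.0, 1.0, -0.0, 0.001]
ft_force: [1.4, 0.6, 0.0]
grip_width: 0.0431
```

```bash
python3 - <<'E'
from h import *
pose()
E
```

```text
t 5.63 tcp [618.3  19.  160.5] xaxis [-1.     0.001 -0.003] y [ 0.001  1.    -0.   ] z [ 0.003 -0.    -1.   ] F [1.4 0.6 0. ] w 43.1 q [ 0.03  0.56  0.11  1.11 -0.    0.03]
```

>>> {"op": "send_rows", "data": {"moves": [[[0.6,0,1],[0,0,0],40],[[0.6,0,1.5],[0,0,0],40],[[0.6,0,1.5],[0,0,0],40],[[0.6,0,1.5],[0,0,0],43],[[0.6,0,1.5],[0,0,0],46],[[0.6,0,1.5],[0,0,0],48],[[0.6,0,1.5],[0,0,0],51],[[0.6,0,1.5],[0,0,0],56],[[0.6,0,1.5],[0,0,0],62],[[0.6,0,1.5],[0,0,0],70]]}}

```text
clock: 6.47
eef_pos: [0.6172, 0.0188, 0.1586]
tool_rot: [0.0, 1.0, -0.0, 0.001]
ft_force: [0.3, 0.3, -0.4]
grip_width: 0.0698
```

```bash
python3 - <<'E'
from h import *
pose();c=get_calibration("wrist");im=camera("wrist")[:,:,::-1];cv2.imwrite("pics/w5.png",im[150:450,170:490]);np.save("cw5.npy",c)
E
```

```text
t 6.47 tcp [617.2  18.8 158.6] xaxis [-1.     0.001 -0.001] y [ 0.001  1.    -0.   ] z [ 0.001 -0.    -1.   ] F [ 0.3  0.3 -0.4] w 69.8 q [ 0.03  0.56  0.1   1.11 -0.    0.03]
```

View pics/w5.png

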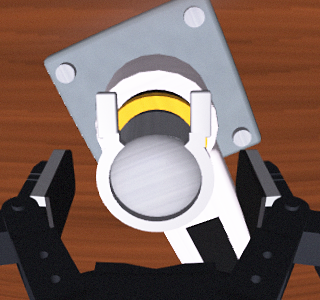

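Ring sits on the nose, symmetric about it; the fingers are clear. Going up and over to the pliers.

>>> {"op": "send_rows", "data": {"moves": [[[0,0,0],[0,0,0],75],[[0,0,-15],[0,0,0],80],[[0,0,-45],[0,0,0],80],[[0,0,-80],[0,0,0],80],[[20,25,-100],[0,0,0.03],80],[[45,58,-95],[0,0,0.11],80],[[70,92,-95],[0,0,0.11],80],[[93,126,-95],[0,0,0.11],80],[[116,160,-95],[0,0,0.11],80],[[141,195,-95],[0,0,0.11],80],[[141,208,-92],[0,0,0.11],80],[[141,208,-92],[0,0,0.11],80]]}}

```text
clock: 7.52
eef_pos: [0.4751, 0.23, 0.2503]
tool_rot: [0.053, 0.999, 0.0, 0.001]
ft_force: [0.4, 0.3, -0.3]
grip_width: 0.08
```

>>> {"op": "send_rows", "data": {"moves": [[[0,0,0],[0,0,0],80],[[0,0,0],[0,0,0],80]]}}

```text
clock: 7.68
eef_pos: [0.4754, 0.2298, 0.2503]
tool_rot: [0.053, 0.999, 0.0, 0.001]
ft_force: [-1.0, 0.2, 1.0]
grip_width: 0.0797
```

```bash
python3 - <<'E'
from h import *
pose();c=get_calibration("wrist");im=camera("wrist")[:,:,::-1];cv2.imwrite("pics/w6.png",im);np.save("cw6.npy",c)
print(fproj(c,[.4756,.2274,.05]))
E
```

```text
t 7.68 tcp [475.4 229.8 250.3] xaxis [-0.994  0.105 -0.002] y [0.105 0.994 0.   ] z [ 0.002  0.    -1.   ] F [-1.   0.2  1. ] w 79.7 q [ 0.45  0.32 -0.02  1.22 -0.    0.56]
[322.326679   225.28797947]
```

View pics/w6.png

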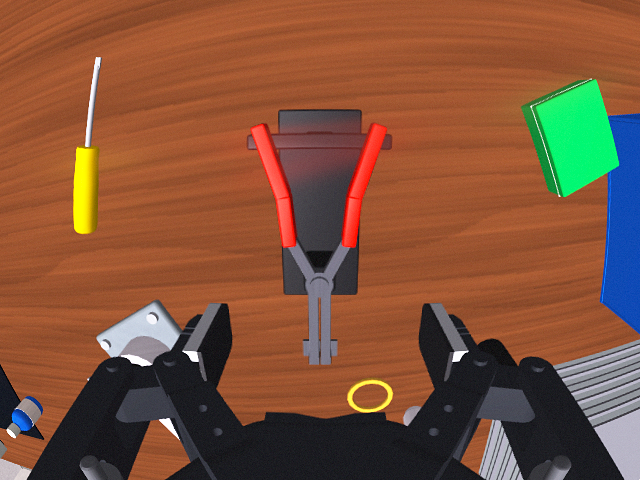

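Wrist view: the rivet is at (319,285), the jaw ends at about (320,352), and the red handle ends at (260,128) and (379,128). The handles are red from row 245 up.

```bash
python3 - <<'E'
from h import *
c=np.load("cw6.npy",allow_pickle=True).item();im=cv2.imread("pics/w6.png")
rv=plane(c,(319,285),.056,True)[:2];jt=plane(c,(320,352),.055,True)[:2]
hsv=cv2.cvtColor(im,cv2.COLOR_BGR2HSV);m=cv2.inRange(hsv,(0,170,120),(8,255,255))|cv2.inRange(hsv,(172,170,120),(180,255,255))
m[:110]=0;m[260:]=0;m[:,:230]=0;m[:,400:]=0
ys,xs=np.nonzero(m);P=np.array([plane(c,p,.055,True)[:2] for p in zip(xs,ys)])
mid=[]
for v in range(135,245,15):
    r=P[(ys==v)];x=xs[ys==v];mid.append((r[np.argmin(x)]+r[np.argmax(x)])/2);print(v,x.min(),x.max(),np.round(mid[-1]*1e3,1),round(np.linalg.norm(r[np.argmin(x)]-r[np.argmax(x)])*1e3,1))
mid=np.array(mid);k=np.polyfit(mid[:,0],mid[:,1],1);print("yaw",k[0],"rivet",rv,"on line",np.polyval(k,rv[0]),"jaw",jt,np.arctan2(*(jt-rv)[::-1]))
d=np.array([np.cos(np.arctan(k[0])),np.sin(np.arctan(k[0]))]);g=rv-.05*d;print("grip",g,"line y",np.polyval(k,g[0]))
print(tool([*g,.05]))
E
```

```text
135 235 397 [406.  230.1] 116.4
150 231 398 [416.7 227.8] 120.9
165 233 374 [427.  218.5] 102.6
180 245 393 [439.3 228.8] 108.4
195 241 363 [449.2 214.9] 90.2
210 276 378 [462.7 232.3] 75.7
225 231 369 [472.  210.4] 104.7
240 281 356 [485.4 223.4] 56.9
yaw -0.1038371217156008 rivet [0.52237053 0.21973814] on line 0.2152115335728659 jaw [0.58803339 0.2131829 ] -0.09950217461161294
grip [0.47263793 0.22490223] line y 0.22037562430563484
[  2.90547992  -4.75138482 200.26602748]
```

>>> {"op": "send_rows", "data": {"moves": [[[2.9,-4.8,30],[0,0,0],80],[[2.9,-4.8,70],[0,0,0],78],[[2.9,-4.8,105],[0,0,0],75],[[2.9,-4.8,130],[0,0,0],75],[[2.9,-4.8,148],[0,0,0],75],[[2.9,-4.8,148],[0,0,0],72],[[2.9,-4.8,148],[0,0,0],66],[[2.9,-4.8,148],[0,0,0],60],[[2.9,-4.8,148],[0,0,0],56],[[2.9,-4.8,148],[0,0,0],53],[[2.9,-4.8,148],[0,0,0],53],[[2.9,-4.8,148],[0,0,0],53]]}}

```text
clock: 8.73
eef_pos: [0.4737, 0.225, 0.1044]
tool_rot: [0.053, 0.999, 0.001, 0.003]
ft_force: [-1.2, -1.6, 6.4]
grip_width: 0.0533
```

```bash
python3 - <<'E'
from h import *
pose();c=get_calibration("wrist");im=camera("wrist")[:,:,::-1];cv2.imwrite("pics/w7.png",im);np.save("cw7.npy",c)
E
```

```text
t 8.73 tcp [473.7 225.  104.4] xaxis [-0.994  0.107 -0.006] y [0.107 0.994 0.001] z [ 0.006  0.001 -1.   ] F [-1.2 -1.6  6.4] w 53.3 q [ 0.44  0.46 -0.24  0.86 -0.    0.55]
```

>>> {"op": "send_rows", "data": {"moves": [[[0,0,0],[0,0.006,0],53],[[0,0,-3],[0,0.006,0],53],[[0,0,-8],[0,0.006,0],53],[[0,0,-18],[0,0.006,0],53],[[0,0,-32],[0,0.006,0],53],[[0,0,-50],[0,0.006,0],53],[[0,0,-70],[0,0.006,0],53],[[0,0,-80],[0,0.006,0],53],[[0,0,-80],[0,0.006,0],53],[[0,0,-80],[0,0.006,0],53]]}}

```text
clock: 9.62
eef_pos: [0.4736, 0.2251, 0.185]
tool_rot: [0.053, 0.999, 0.001, 0.001]
ft_force: [0.2, 0.8, -1.4]
grip_width: 0.0532
```

```bash
python3 - <<'E'
from h import *
pose();c=get_calibration("wrist");im=camera("wrist")[:,:,::-1];cv2.imwrite("pics/w8.png",im);np.save("cw8.npy",c)
i7=cv2.imread("pics/w7.png")
s=camera("scene")[:,:,::-1];cv2.imwrite("pics/s8.png",s)
cv2.imwrite("pics/m8.png",np.vstack([np.hstack([i7[130:430,150:500],im[130:430,150:500]]),cv2.resize(s[150:300,250:600],(700,300),interpolation=3)]))
E
```

```text
t 9.62 tcp [473.6 225.1 185. ] xaxis [-0.994  0.106 -0.001] y [0.106 0.994 0.002] z [ 0.001  0.002 -1.   ] F [ 0.2  0.8 -1.4] w 53.2 q [ 0.44  0.37 -0.14  1.06  0.    0.55]
```

View pics/m8.png

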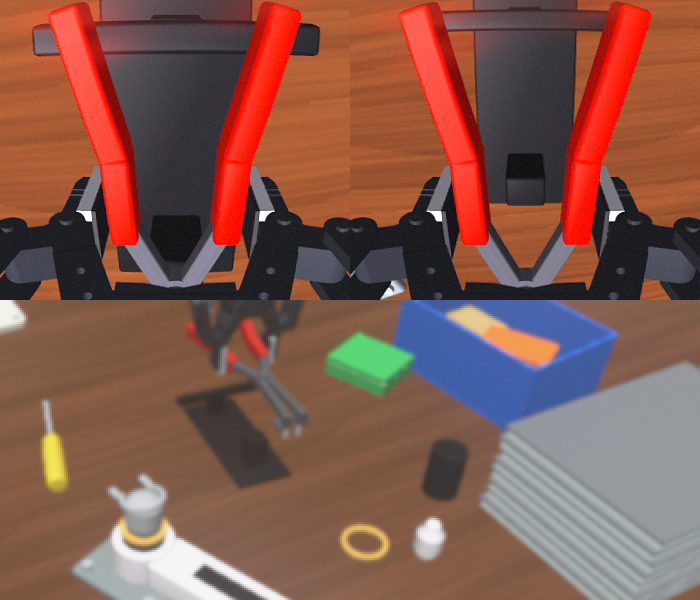

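Merged view: the pliers are lifted clear of the rest with their attitude unchanged, the ring is still on the nose, and the pins are at about scene px (392.5,216) and (400,213).

```bash
python3 - <<'E'
from h import *
from scipy.optimize import least_squares
c=np.load("cw5.npy",allow_pickle=True).item();full=np.zeros((480,640,3),np.uint8);full[150:450,170:490]=cv2.imread("pics/w5.png")
for lo in(200,225):
    P,cc,wh,a=ringfit(full,c,.105,(255,235,390,385),lo);print("ring",cc,wh,a,len(P))
    L=P[P[:,0]<595];print("lug min x",P[:,0].min(),"back",P[:,0].max(),"y",P[:,1].min(),P[:,1].max(), "lugs y",L[L[:,1]<18.6].mean(0),L[L[:,1]>18.6].mean(0))
s=get_calibration("scene");o=readout.get_obs();R=Rn.from_quat(o["tool_rot"])
for y in(7,-7):
  for zz in(54.4+26,54.4+15):
    X=o["eef_pos"]+R.apply(np.array([-123.5,y,zz])/1e3);print(np.round(X,4),proj(s,X),proj(get_calibration("top"),X))
E
```

```text
ring (611.5332641601562, 18.82933235168457) (69.87686157226562, 48.91690444946289) 4.6854705810546875 6834
lug min x 577.6439556193623 back 645.4592165182829 y -5.162328348818131 45.40227115877032 lugs y [584.83703515   3.75986935] [585.52560643  33.098373  ]
ring (613.2022705078125, 19.99117660522461) (64.81549072265625, 50.2574462890625) 0.6948608160018921 5808
lug min x 580.6521788377001 back 645.4592165182829 y -5.090037900052993 45.40227115877032 lugs y [5.88084725e+02 3.27378039e-01] [588.16207817  35.64904189]
[0.596  0.2185 0.1028] [398.80904854 216.19679476] [266.39182087 225.26444954]
[0.596  0.2185 0.1138] [399.4151324  212.18028808] [265.93022801 224.25971767]
[0.5945 0.2046 0.1028] [393.11502769 217.53948627] [271.36279174 225.95108441]
[0.5945 0.2045 0.1138] [393.68362539 213.51698451] [270.94352705 224.95186004]
```

>>> {"op": "send_rows", "data": {"moves": [[[0,-8,-15],[0,0,0],53],[[-2,-25,-30],[0,0,-0.02],53],[[-4,-48,-32],[0,0,-0.04],53],[[-6,-74,-32],[0,0,-0.06],53],[[-8,-100,-32],[0,0,-0.08],53],[[-9,-126,-32],[0,0,-0.106],53],[[-11,-152,-32],[0,0,-0.106],53],[[-12,-176,-32],[0,0,-0.106],53],[[-13,-194,-32],[0,0,-0.106],53],[[-14,-206,-32],[0,0,-0.106],53],[[-14,-206,-32],[0,0,-0.106],53],[[-14,-206,-32],[0,0,-0.106],53]]}}

```text
clock: 10.72
eef_pos: [0.464, 0.0178, 0.2142]
tool_rot: [0.001, 1.0, 0.0, -0.002]
ft_force: [-0.4, 1.0, -2.1]
grip_width: 0.0531
```

```bash
python3 - <<'E'
from h import *
c=np.load("cw5.npy",allow_pickle=True).item()
for p in((277,243),(372,243),(325,382),(267,330),(384,330)):print(p,plane(c,p,.105,True))
pose();s=camera("scene")[:,:,::-1];cv2.imwrite("pics/s9.png",s);t=camera("top")[:,:,::-1];cv2.imwrite("pics/t9.png",t)
cv2.imwrite("pics/w9.png",camera("wrist")[:,:,::-1])
sc=get_calibration("scene");o=readout.get_obs();R=Rn.from_quat(o["tool_rot"])
print([np.round(proj(k,[.6185,.0186,.107])) for k in(sc,get_calibration("top"))])
a=cv2.resize(s[190:290,260:360],(400,400),interpolation=3);b=cv2.resize(t[190:290,290:390],(400,400),interpolation=3)
cv2.imwrite("pics/m9.png",np.hstack([a,b]))
E
```

```text
(277, 243) [0.58063751 0.00126165 0.105     ]
(372, 243) [0.5806585 0.0351137 0.105    ]
(325, 382) [0.64406626 0.01831741 0.105     ]
(267, 330) [ 0.61725956 -0.00468548  0.105     ]
(384, 330) [0.61729431 0.04176385 0.105     ]
t 10.72 tcp [464.   17.8 214.2] xaxis [-1.     0.002  0.004] y [0.002 1.    0.001] z [-0.004  0.001 -1.   ] F [-0.4  1.  -2.1] w 53.1 q [ 0.04  0.24 -0.25  1.09  0.    0.04]
[array([322., 247.]), array([339., 219.])]
```

View pics/m9.png

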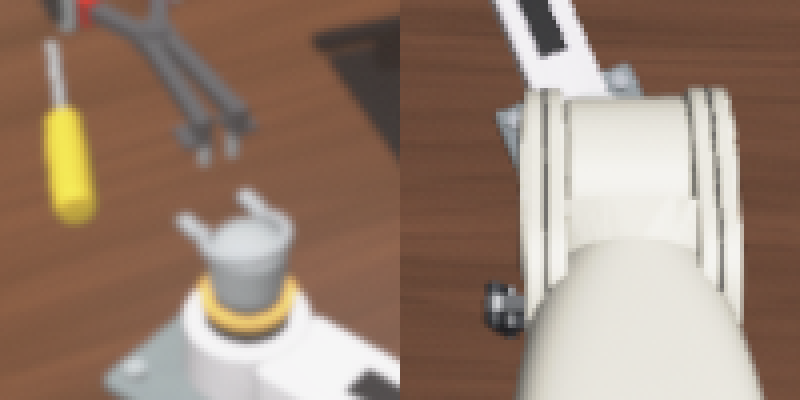

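Crop: the ring is level on the nose with lug tips at (180,215) and (243,193). The pins hang above the gap at (205,158) and (234,152). Lowering into the gap.

>>> {"op": "send_rows", "data": {"moves": [[[-1.5,0.6,5],[0,-0.004,0],53],[[-1.5,0.6,13],[0,-0.004,0],53],[[-1.5,0.6,20],[0,-0.004,0],53],[[-1.5,0.6,26],[0,-0.004,0],53],[[-1.5,0.6,31],[0,-0.004,0],53],[[-1.5,0.6,35],[0,-0.004,0],53],[[-1.5,0.6,38],[0,-0.004,0],53],[[-1.5,0.6,38],[0,-0.004,0],53],[[-1.5,0.6,38],[0,-0.004,0],53]]}}

```text
clock: 11.62
eef_pos: [0.4659, 0.0195, 0.1767]
tool_rot: [-0.0, 1.0, 0.0, 0.0]
ft_force: [-0.0, -0.1, -1.0]
grip_width: 0.0533
```

```bash
python3 - <<'E'
from h import *
pose();s=camera("scene")[:,:,::-1];cv2.imwrite("pics/s10.png",s)
E
```

```text
t 11.62 tcp [465.9  19.5 176.7] xaxis [-1.    -0.    -0.001] y [-0.     1.     0.001] z [ 0.001  0.001 -1.   ] F [-0.  -0.1 -1. ] w 53.3 q [ 0.04  0.27 -0.3   0.99  0.    0.04]
```

>>> {"op": "send_rows", "data": {"moves": [[[0.3,-1,2],[0,0,0],53],[[0.3,-1,3.6],[0,0,0],53],[[0.3,-1,3.6],[0,0,0],53],[[0.3,-1,3.6],[0,0,0],51],[[0.3,-1,3.6],[0,0,0],49],[[0.3,-1,3.6],[0,0,0],47],[[0.3,-1,3.6],[0,0,0],45],[[0.3,-1,3.6],[0,0,0],43],[[0.3,-1,3.6],[0,0,0],43]]}}

```text
clock: 12.42
eef_pos: [0.4658, 0.0185, 0.1734]
tool_rot: [-0.0, 1.0, 0.0, 0.001]
ft_force: [0.7, -0.3, -0.4]
grip_width: 0.0436
```

```bash
python3 - <<'E'
from h import *
pose();s=camera("scene")[:,:,::-1];cv2.imwrite("pics/s11.png",s)
E
```

```text
t 12.42 tcp [465.8  18.5 173.4] xaxis [-1.    -0.    -0.002] y [-0.     1.     0.001] z [ 0.002  0.001 -1.   ] F [ 0.7 -0.3 -0.4] w 43.6 q [ 0.04  0.28 -0.31  0.98  0.    0.04]
```

>>> {"op": "send_rows", "data": {"moves": [[[0,0,-0.3],[0,0,0],41],[[0,0,-0.6],[0,0,0],39],[[0,0,-0.9],[0,0,0],37],[[0,0,-1.2],[0,0,0],35],[[0,0,-1.5],[0,0,0],33],[[0,0,-1.8],[0,0,0],31],[[0,0,-1.8],[0,0,0],29],[[0,0,-1.8],[0,0,0],28],[[0,0,-1.8],[0,0,0],28],[[0,0,-1.8],[0,0,0],28]]}}

```text
clock: 13.3
eef_pos: [0.4657, 0.0185, 0.1751]
tool_rot: [-0.0, 1.0, 0.0, 0.001]
ft_force: [1.0, -0.5, -1.0]
grip_width: 0.0308
```

```bash
python3 - <<'E'
from h import *
pose();s=camera("scene")[:,:,::-1];cv2.imwrite("pics/s12.png",s)
a=[cv2.resize(cv2.imread(f"pics/s{i}.png")[195:270,280:360],(400,375),interpolation=3) for i in(11,12)]
cv2.imwrite("pics/m12.png",np.hstack(a))
E
```

```text
t 13.3 tcp [465.7  18.5 175.1] xaxis [-1.    -0.    -0.001] y [-0.     1.     0.001] z [ 0.001  0.001 -1.   ] F [ 1.  -0.5 -1. ] w 30.8 q [ 0.04  0.28 -0.31  0.99  0.    0.04]
```

View pics/m12.png

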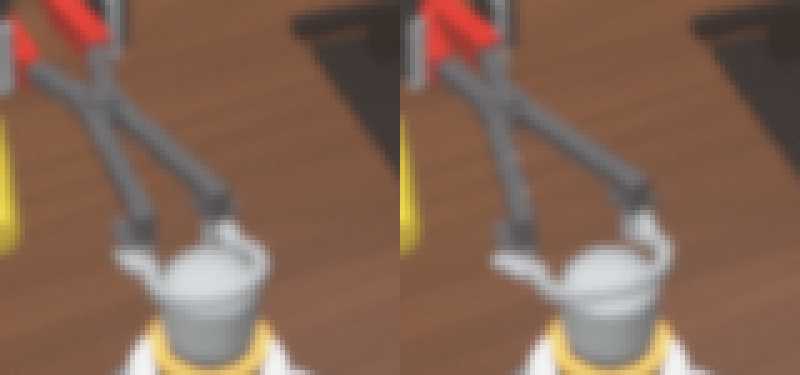

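The ring is spread, with lugs under the pliers' shoulders at (512,258) and (640,222) in the right panel. That is 12 pictures viewed, so the rest is numeric. Next I estimate how far the ring centre is from the post axis, from the ring's back edge in the scene view.

```bash
python3 - <<'E'
from h import *
s=get_calibration("scene")
print("nose",proj(s,[.6185,.0185,.107]))
for d in(0,2,4,6):
    f=lambda x,z:np.round(proj(s,[.6185+(x+d)/1e3,.0185,z]),1).tolist()
    print(d,"in_top",f(18.5,.105),"out_top",f(23.5,.105),"out_bot",f(23.5,.100))
# column profile along the back direction (image line of +x)
for n in(8,9,11,12):
    g=cv2.imread(f"pics/s{n}.png").astype(int);print(n)
    for v in range(244,266):print(v,g[v,314:332,1].tolist()) if n in(9,12) else 0
E
```

```text
nose [322.36924141 247.48632002]
0 in_top [326.6, 253.8] out_top [327.8, 255.3] out_bot [327.8, 257.2]
2 in_top [327.1, 254.4] out_top [328.3, 255.9] out_bot [328.2, 257.8]
4 in_top [327.6, 255.0] out_top [328.8, 256.5] out_bot [328.7, 258.4]
6 in_top [328.1, 255.6] out_top [329.2, 257.1] out_bot [329.2, 259.0]
8
9
244 [95, 100, 109, 121, 133, 145, 152, 156, 165, 176, 182, 182, 180, 182, 186, 189, 181, 160]
245 [106, 120, 139, 156, 172, 182, 188, 189, 191, 192, 189, 185, 179, 174, 177, 184, 191, 183]
246 [130, 153, 174, 189, 199, 205, 207, 208, 207, 206, 203, 198, 189, 181, 173, 178, 190, 195]
247 [162, 185, 200, 210, 213, 215, 216, 215, 215, 214, 210, 207, 201, 193, 184, 180, 191, 197]
248 [186, 204, 214, 217, 218, 219, 219, 219, 218, 217, 215, 213, 208, 202, 196, 191, 196, 197]
249 [202, 214, 218, 220, 221, 221, 221, 221, 221, 219, 218, 216, 214, 210, 205, 202, 201, 190]
250 [211, 217, 220, 222, 222, 223, 223, 223, 222, 221, 220, 218, 217, 214, 211, 207, 199, 178]
251 [214, 218, 221, 223, 223, 224, 223, 223, 223, 222, 221, 219, 218, 214, 210, 201, 186, 160]
252 [215, 218, 221, 221,
[... 2699 characters left out ...]
 159, 151, 141, 131, 121, 117, 119]
259 [148, 152, 154, 156, 157, 159, 160, 159, 158, 156, 151, 145, 140, 133, 127, 121, 123, 139]
260 [148, 151, 155, 155, 154, 154, 155, 154, 153, 151, 147, 142, 137, 132, 126, 121, 131, 159]
261 [150, 151, 153, 155, 155, 155, 154, 153, 152, 149, 147, 142, 137, 132, 126, 124, 139, 172]
262 [151, 151, 153, 155, 155, 156, 154, 153, 152, 149, 147, 142, 137, 132, 126, 127, 148, 183]
263 [150, 149, 152, 153, 155, 156, 154, 153, 152, 150, 146, 142, 137, 132, 126, 131, 160, 195]
264 [147, 143, 149, 152, 154, 155, 154, 154, 152, 150, 145, 141, 136, 130, 125, 137, 171, 203]
265 [153, 139, 142, 145, 148, 150, 150, 151, 149, 148, 143, 138, 130, 126, 130, 153, 184, 207]
```

>>> {"op": "send_rows", "data": {"moves": [[[-1.5,0,0],[0,0,0],28],[[-3,0,0],[0,0,0],28],[[-4.5,0,0],[0,0,0],28],[[-5,0,0],[0,0,0],28],[[-5,0,0],[0,0,0],28],[[-5,0,0],[0,0,0],28]]}}

```text
clock: 13.85
eef_pos: [0.4707, 0.0186, 0.1751]
tool_rot: [-0.0, 1.0, 0.0, 0.001]
ft_force: [0.8, 0.4, -1.4]
grip_width: 0.0311
```

```bash
python3 - <<'E'
from h import *
pose();s=camera("scene")[:,:,::-1];cv2.imwrite("pics/s13.png",s)
for n in(9,12,13):
    g=cv2.imread(f"pics/s{n}.png").astype(int);print(n)
    for u in(318,321,324,327,330):print(u,g[248:266,u,1].tolist())
# wrist view of the same: is the ring visible?
c=get_calibration("wrist");print(fproj(c,[.62,.0185,.1]))
E
```

```text
t 13.85 tcp [470.7  18.6 175.1] xaxis [-1.    -0.    -0.001] y [-0.     1.     0.001] z [ 0.001  0.001 -1.   ] F [ 0.8  0.4 -1.4] w 31.1 q [ 0.04  0.28 -0.29  0.99  0.    0.04]
9
318 [218, 221, 222, 223, 222, 219, 209, 192, 179, 173, 167, 160, 159, 158, 158, 157, 157, 152]
321 [219, 221, 223, 223, 223, 219, 209, 193, 185, 182, 172, 161, 157, 157, 156, 157, 157, 153]
324 [215, 218, 220, 221, 220, 214, 198, 181, 178, 178, 166, 154, 150, 149, 150, 150, 149, 146]
327 [202, 210, 214, 214, 208, 192, 176, 172, 170, 159, 143, 136, 135, 134, 134, 134, 132, 129]
330 [196, 201, 199, 186, 166, 149, 142, 137, 126, 119, 120, 126, 134, 142, 152, 164, 174, 188]
12
318 [216, 218, 219, 218, 213, 198, 186, 188, 194, 186, 168, 157, 154, 155, 155, 155, 154, 148]
321 [216, 218, 219, 217, 208, 194, 187, 198, 206, 198, 176, 159, 154, 153, 153, 153, 154, 151]
324 [212, 214, 214, 210, 196, 184, 186, 201, 204, 189, 165, 151, 147, 147, 147, 146, 145, 143]
327 [198, 203, 201, 189, 177, 176, 188, 191, 182, 160, 141, 133, 132, 132, 132, 132, 130, 126]
330 [180, 182, 168, 156, 156, 159, 154, 141, 126, 117, 117, 123, 131, 139, 148, 160, 171, 184]
13
318 [215, 218, 219, 220, 220, 220, 219, 216, 208, 192, 173, 162, 157, 154, 154, 155, 153, 148]
321 [215, 218, 219, 220, 221, 220, 220, 216, 206, 187, 168, 159, 154, 153, 153, 153, 153, 150]
324 [211, 215, 216, 218, 220, 220, 219, 215, 201, 181, 163, 153, 147, 147, 147, 147, 145, 143]
327 [197, 204, 209, 212, 213, 213, 210, 200, 179, 157, 142, 135, 132, 131, 131, 132, 130, 126]
330 [147, 162, 176, 187, 197, 197, 184, 161, 138, 123, 119, 124, 131, 139, 148, 160, 170, 184]
[325.44924545 491.5835351 ]
```

The back-edge profile changed unexpectedly, so I need a closer numeric look at where the ring is.

```bash
python3 - <<'E'
from h import *
ch=" .:-=+*#%@"
for n in(12,13):
    im=cv2.imread(f"pics/s{n}.png");h=cv2.cvtColor(im,cv2.COLOR_BGR2HSV).astype(int);print(n,"cols 296-348")
    for v in range(228,264):
        print(v,"".join("o" if h[v,u,1]>85 and h[v,u,2]<150 else ch[min(9,h[v,u,2]*10//240)] for u in range(296,348)))
s=get_calibration("scene")
o=readout.get_obs();R=Rn.from_quat(o["tool_rot"])
for y in(23,-23):
    for zz in(54.4+1.5+26,54.4+1.5+12):
        X=o["eef_pos"]+R.apply(np.array([-125,y,zz])/1e3);print(np.round(X,4),np.round(proj(s,X),1))
E
```

```text
12 cols 296-348
228 ooo=====+ooooooooooo==========++oooooooooooooooooooo
229 ooo======oooooooooooo===========+ooooooooooooooooooo
230 oooo=====oooooooooooooo===========oooooooooooooooooo
231 oooo=====+oooooooooooooo===-======oooooooooooooooooo
232 oooo====++ooooooooooooooo==--==--=oooooooooooooooooo
233 oooo====++ooooooooooooooo===-----==ooooooooooooooooo
234 ooooo===+++oooooooooooooo===------==oooooooooooooooo
235 ooooo=====+oooooooooooooo====----===oooooooooooooooo
236 ooooo======oooooooooooooooo===-=====oooooooooooooooo
237 ooooo======oooooooooooooooo+===++*++oooooooooooooooo
238 oooo+=======ooooooooooooooo++++*##*+oooooooooooooooo
239 ooo+=======oooooooooooooooo+++*#%%#*oooooooooooooooo
240 oo+====---=oooooooooooooooo++**#%%#*+ooooooooooooooo
241 oo+====---==ooooooooooooooo++**#%%##*+oooooooooooooo
242 ooo====---==ooooooooooooooo++***#####*+ooooooooooooo
243 ooo=====--==ooooooooooo++++++*****####*ooooooooooooo
244 ooo++=======oooooooo++*************###*+oooooooooooo
245 oo+****+++++ooooooo+**########***+*###*+oooooooooooo
246 oo*#####***++oooo+**##%%%%%%%%##***###*+oooooooooooo
2
[... 2489 characters left out ...]
%@@@@@@@@@@@%%%#**++ooooooooooooo
255 ooooooooooo++*#%%%%%%@@@@@@@@%%%%#*+++oooooooooooooo
256 oooooooooooo+**##%%%%%%%%%%%%%%##*+++ooooooooooooooo
257 ooooooooooooo+**###%%%%%%######**++++ooooooooooooooo
258 oooooooooooooo*##**#########****++++oooooooooooooooo
259 ooooooooooooo*#%#*************+++++*##oooooooooooooo
260 ooooooooooooo#%@%************+++++*#@%*ooooooooooooo
261 oooooooooooo*%@@%#***********+++++*%@@#*oooooooooooo
262 ooooooooooo*#@@@@#***********+++++#@@@%#oooooooooooo
263 oooooooooo*#@@@@@%***********+++++#@@@@%*ooooooooooo
[0.5958 0.0417 0.0933] [327.2 242.7]
[0.5958 0.0416 0.1073] [327.3 237.5]
[ 0.5958 -0.0043  0.0933] [307.2 249.2]
[ 0.5958 -0.0044  0.1073] [307.1 244. ]
```

Ring is still held (arms visible either side of the nose), but its back blends with the nose. I'll lift it clear against the dark bench, where its attitude can be measured.

>>> {"op": "send_rows", "data": {"moves": [[[0,0,-3],[0,0,0],28],[[0,0,-9],[0,0,0],28],[[0,0,-18],[0,0,0],28],[[0,0,-28],[0,0,0],28],[[0,0,-38],[0,0,0],28],[[0,0,-45],[0,0,0],28],[[0,0,-45],[0,0,0],28],[[0,0,-45],[0,0,0],28]]}}

```text
clock: 14.57
eef_pos: [0.471, 0.0185, 0.2208]
tool_rot: [-0.0, 1.0, 0.0, 0.001]
ft_force: [0.4, 0.4, -1.5]
grip_width: 0.0304
```

```bash
cat > asc.py <<'E'
from h import *
ch=" .:-=+*#%@"
def asc(fn,u0,u1,v0,v1):
    im=cv2.imread(fn);h=cv2.cvtColor(im,cv2.COLOR_BGR2HSV).astype(int);print(fn,u0)
    for v in range(v0,v1):print(v,"".join("o" if h[v,u,1]>85 and h[v,u,2]<150 else ch[min(9,h[v,u,2]*10//240)] for u in range(u0,u1)))
E
python3 - <<'E'
from asc import *
pose();s=camera("scene")[:,:,::-1];cv2.imwrite("pics/s14.png",s)
asc("pics/s14.png",290,350,208,258)
s=get_calibration("scene");o=readout.get_obs();z=o["eef_pos"][2]-.073
for x,y in((.624+.0235,.0185),(.624+.0185,.0185)):
    for dz in(.0025,-.0025):print(x,y,dz,np.round(proj(s,[x,y,z+dz]),1))
for y in(.0415,-.0045):print("pin",np.round(proj(s,[.5958,y,z+.0025]),1))
E
```

```text
t 14.57 tcp [471.   18.5 220.8] xaxis [-1.    -0.    -0.003] y [-0.     1.     0.001] z [ 0.003  0.001 -1.   ] F [ 0.4  0.4 -1.5] w 30.4 q [ 0.04  0.24 -0.22  1.11  0.    0.04]
pics/s14.png 290
208 oooooooo+====+ooooooo=========+++oooooooooooooooooooooo-::::
209 ooooooooo=====+oooooooo=========+++ooooooooooooooooooooo-:::
210 ooooooooo====++ooooooooo==========++oooooooooooooooooooo-:::
211 ooooooooo=====+ooooooooooo=========+++ooooooooooooooooooo-::
212 oooooooooo====++ooooooooooo=========+++ooooooooooooooooooo-:
213 oooooooooo====++ooooooooooooo=========+++ooooooooooooooooo-:
214 oooooooooo====++oooooooooooooo==========++ooooooooooooooooo-
215 oooooooooo+===++oooooooooooooooo==-=======oooooooooooooooooo
216 ooooooooooo===+++oooooooooooooooo==--=====oooooooooooooooooo
217 ooooooooooo====++oooooooooooooooo===-----=oooooooooooooooooo
218 ooooooooooo+===++ooooooooooooooo+===-----==ooooooooooooooooo
219 oooooooooooo====++ooooooooooooooo===-----==+oooooooooooooooo
220 oooooooooooo====++oooooooooooooooo===---===ooooooooooooooooo
221 oooooooooooo+=====ooooooooooooooooo=====+*+oooooooooooooo
[... 1821 characters left out ...]
oo
250 ooooooooooooooooooooo**#%@@@@@@@@@@@@@%%#*+ooooooooooooooooo
251 ooooooooooooooooooooo**%%@@@@@@@@@@@@@%%#*+ooooooooooooooooo
252 ooooooooooooooooooooo**%@@@@@@@@@@@@@@%%#*+ooooooooooooooooo
253 ooooooooooooooooooooo+*#%@@@@@@@@@@@@@%%#*+ooooooooooooooooo
254 ooooooooooooooooooooo+*#%@@@@@@@@@@@@%%#*++ooooooooooooooooo
255 ooooooooooooooooooooo++*#%%@@@@@@@@@%%##*++ooooooooooooooooo
256 ooooooooooooooooooooo++*##%%@@@@@@@%%##*+++ooooooooooooooooo
257 ooooooooooooooooooooo+***###%%%%%%%##**++++ooooooooooooooooo
0.6475 0.0185 0.0025 [329.7 239.6]
0.6475 0.0185 -0.0025 [329.6 241.6]
0.6425 0.0185 0.0025 [328.4 238.1]
0.6425 0.0185 -0.0025 [328.4 240.1]
pin [327.7 221.3]
pin [306.9 227.7]
```

The lifted ring now shows clearly: the hole's lower edge is at row 236.6 and the back's outer edge at row 242.4 (col 322). The right side reaches col 337.3, and the left lug corner is at about (299,230). From these few landmarks I solve for its x, z and pitch.

```bash
cat > pose3.py <<'E'
from h import *
from scipy.optimize import least_squares
s=get_calibration("scene")
def world(p,P):  # p: cx,cz,pitch(back up +), y known
    cx,cz,t=p;c,sn=np.cos(t),np.sin(t);return np.column_stack([cx+c*P[:,0]-sn*P[:,2],.0185+P[:,1],cz+sn*P[:,0]+c*P[:,2]])
def px(p,P):return np.array([proj(s,X) for X in world(p,np.atleast_2d(P)/1e3)])
def feats(p,th):
    a=np.radians(np.arange(-75,76,5));back=lambda r,z:np.column_stack([r*np.cos(a),r*np.sin(a),0*a+z])
    def rot(q,sg):
        q=np.array(q,float);v=q[:2]-[18,sg*10.5];w=-sg*th;return np.array([18+v[0]*np.cos(w)-v[1]*np.sin(w),sg*10.5+v[0]*np.sin(w)+v[1]*np.cos(w),q[2]])
    a2=np.radians(np.arange(40,140,5));arm=np.array([rot([23.5*np.cos(b),23.5*np.sin(b),0],1) for b in a2])
    lug=px(p,rot([-35.5,-22,2.5],-1))[0]
    return np.array([px(p,back(18.5,2.5))[:,1].max(),px(p,back(23.5,-2.5))[:,1].max(),px(p,arm)[:,0].max(),lug[0],lug[1]])
def solve(obs,x0,th=.26):
    r=least_squares(lambda p:feats(p,th)-obs,x0,x_scale=[.01,.01,.1]);return r.x,r.fun
E
python3 - <<'E'
from pose3 import *
z=.2208-.073
for th in(.24,.26):
    for obs in([236.9,242.1,337,299,230.2],[236.9,242.1,337,299.5,231]):
        x,f=solve(np.array(obs),[.624,z,0],th);print(th,np.round(x,4),"d",round((x[0]-.6185)*1e3,1),"tcp-cz",round(.2208-x[1],4),"res",np.round(f,2))
print(np.round(feats([.624,z,0],.26),1))
E
```

```text
0.24 [0.6186 0.1432 0.1354] d 0.1 tcp-cz 0.0776 res [ 0.8  -0.78 -0.72  0.9  -0.08]
0.24 [0.6196 0.1431 0.1745] d 1.1 tcp-cz 0.0777 res [ 0.82 -0.79 -0.5   0.63 -0.07]
0.26 [0.6189 0.1436 0.1243] d 0.4 tcp-cz 0.0772 res [ 0.8  -0.78 -0.48  0.61 -0.06]
0.26 [0.6199 0.1435 0.1641] d 1.4 tcp-cz 0.0773 res [ 0.81 -0.79 -0.26  0.34 -0.05]
[238.5 242.2 337.8 300.7 228.4]
```

```bash
python3 - <<'E'
from pose3 import *
T=np.array([.471,.0185,.2208])
for f in(123,125,127):
  for dz in(67,70,73):
    b=T+np.array([f+8,0,-dz])/1e3
    print(f,dz,[np.round(proj(s,b+[0,y,0]),1).tolist() for y in(-.031,-.0155,.0155,.031)])
# 3-feature fits with pitch given
for t in(-.1,0,.05,.1,.15,.2):
    r=least_squares(lambda p:(feats([p[0],p[1],t],.26)-[236.9,242.1,337,0,0])[:3],[.62,.148],x_scale=.01)
    lug=r.x[1]-np.sin(t)*.027+.0025
    print(t,np.round(r.x,4),"d",round((r.x[0]-.6185)*1e3,1),"lugtop below tcp",round((.2208-lug)*1e3,1),np.round(r.fun,2), np.round(px([*r.x,t],np.array([[-27,-27,2.5],[-15.4,-23,2.5],[-15.4,23,2.5],[-12,-31,2.5]])),1).tolist())
E
```

```text
123 67 [[304.6, 229.0], [311.8, 226.7], [325.9, 222.4], [332.8, 220.3]]
123 70 [[304.6, 230.2], [311.8, 227.9], [325.8, 223.6], [332.7, 221.5]]
123 73 [[304.6, 231.4], [311.8, 229.1], [325.8, 224.8], [332.7, 222.6]]
125 67 [[305.0, 229.5], [312.2, 227.3], [326.3, 223.0], [333.3, 220.8]]
125 70 [[305.1, 230.7], [312.2, 228.5], [326.3, 224.2], [333.2, 222.0]]
125 73 [[305.1, 231.9], [312.2, 229.7], [326.3, 225.3], [333.2, 223.2]]
127 67 [[305.5, 230.1], [312.7, 227.9], [326.8, 223.5], [333.7, 221.4]]
127 70 [[305.5, 231.3], [312.7, 229.1], [326.8, 224.7], [333.7, 222.6]]
127 73 [[305.5, 232.5], [312.7, 230.3], [326.7, 225.9], [333.7, 223.8]]
-0.1 [0.6207 0.1492] d 2.2 lugtop below tcp 66.4 [ 0.75 -0.75  0.01] [[304.7, 225.9], [309.1, 229.1], [330.1, 222.6], [306.2, 231.4]]
0 [0.6207 0.1474] d 2.2 lugtop below tcp 70.9 [ 0.75 -0.76  0.01] [[304.6, 227.6], [309.1, 230.3], [330.0, 223.8], [306.1, 232.5]]
0.05 [0.6208 0.1465] d 2.3 lugtop below tcp 73.2 [ 0.76 -0.76  0.01] [[304.6, 228.4], [309.0, 231.0], [329.9, 224.5], [306.1, 233.1]]
0.1 [0.6208 0.1456] d 2.3 lugtop below tcp 75.4 [ 0.77 -0.78  0.01] [[304.6, 229.4], [309.1, 231.7], [329.9, 225.2], [306.1, 233.7]]
0.15 [0.6209 0.1446] d 2.4 lugtop below tcp 77.7 [ 0.79 -0.79  0.01] [[304.7, 230.3], [309.1, 232.4], [329.9, 225.9], [306.1, 234.3]]
0.2 [0.621  0.1438] d 2.5 lugtop below tcp 79.9 [ 0.81 -0.81  0.01] [[304.8, 231.2], [309.1, 233.1], [329.9, 226.5], [306.1, 234.9]]
```

Shoulders match dead reckoning, so the ring is close to level and its centre is about 2.2 mm beyond the axis (target 4.5). I'll shift 2.3 mm further and slide down in stages, watching the force.

>>> {"op": "send_rows", "data": {"moves": [[[-2.3,0,3],[0,0,0],28],[[-2.3,0,10],[0,0,0],28],[[-2.3,0,18],[0,0,0],28],[[-2.3,0,26],[0,0,0],28],[[-2.3,0,34],[0,0,0],28],[[-2.3,0,40],[0,0,0],28],[[-2.3,0,45],[0,0,0],28],[[-2.3,0,49],[0,0,0],28],[[-2.3,0,53],[0,0,0],28],[[-2.3,0,53],[0,0,0],28]]}}

```text
clock: 15.45
eef_pos: [0.4726, 0.0185, 0.1664]
tool_rot: [-0.0, 1.0, 0.0, 0.0]
ft_force: [0.6, 0.2, -1.2]
grip_width: 0.0308
```

```bash
python3 - <<'E'
from asc import *
pose();s=camera("scene")[:,:,::-1];cv2.imwrite("pics/s15.png",s)
asc("pics/s15.png",294,346,234,278)
from pose3 import *
o=readout.get_obs();print(np.round(feats([.6231,o["eef_pos"][2]-.0734,0],.26),1))
E
```

```text
t 15.45 tcp [472.6  18.5 166.4] xaxis [-1. -0. -0.] y [-0.     1.     0.001] z [ 0.     0.001 -1.   ] F [ 0.6  0.2 -1.2] w 30.8 q [ 0.04  0.3  -0.3   0.97  0.    0.04]
pics/s15.png 294
234 ooooooo=====oooooooooooo==--=======+oooooooooooooooo
235 ooooooo======oooooooooooo==--========ooooooooooooooo
236 ooooooo=====+oooooooooooooo=---=======oooooooooooooo
237 ooooooo====++ooooooooooooooo==--======oooooooooooooo
238 oooooooo====++oooooooooooooo==---=---=oooooooooooooo
239 oooooooo=====+oooooooooooooo===------==ooooooooooooo
240 oooooooo====++oooooooooooooo===------==ooooooooooooo
241 oooooooo====+++oooooooooooooo===----===ooooooooooooo
242 ooooooooo=====+ooooooooooooooo======+++ooooooooooooo
243 oooooooo=======oooooooooo++++++++=+*#*+ooooooooooooo
244 ooooooo+=======ooooooo++********++*#%#*+oooooooooooo
245 oooooo+========oooooo+**########**#%%#*+oooooooooooo
246 oooooo====----=oooo+**##%%%%%%%####%%%#*oooooooooooo
247 oooooo====----=oooo**#%%%%%%%%%%%###%%#*+ooooooooooo
248 oooooo====----=ooo+*#%%%%%%%%%%%%%######*+oooooooooo
249 oooooo+====--==oo+*#%%%@@@@@@%%%%%%######*+ooooooooo
250
[... 924 characters left out ...]
*%@@@@@@@%#*++++++++++*#%@@@@@@@#+ooooooo
267 oooooooooo+#@@@@@@@@@%%#*+++++++*#@@@@@@@@@%*ooooooo
268 ooooooooo+*#@@@@@%%@@@@%%#****#%%@@@@%%@@@@%#**+oooo
269 oooooooo++*#@@@@@##%@@@@@@%%%%@@@@@@%#%@@@@@%%#**+oo
270 ooooooo++**#@@@@@#**#%@@@@@@@@@@@@%#**%@@@@@@@@%#*++
271 ooooo+++**##@@@@@%*+o##%%@@@@@%%%#*o+*@@@@@@@@@@@%#*
272 oooo+++***##%@@@@@%*+oo**######*oo=+*%@@@@@@@@@@@@@%
273 ooo++***#####@@@@@@%*+==ooooooo===+*%@@@@@@@@@@@@@@@
274 oo++***######%@@@@@@%#*+========+*#%@@@@@@@@@@@@@@@@
275 o+***#########@@@@@@@@%%#**+++*#%%@@@@@@@@@@@@@@@@@@
276 +***##########%@@@@@@@@@@@%%%%@@@@@@@@@@@@@@@@@@@@@@
277 ***########*###%%@@@@@@@@@@@@@@@@@@@@@@@@@@@@@@@@@@@
[259.2 262.8 336.7 300.9 249.1]
```

Forces show no contact and the ring's back edge (row ~262) is where predicted (262.8), round the shaft. Continuing down.

>>> {"op": "send_rows", "data": {"moves": [[[-0.5,0,3],[0,0,0],28],[[-0.5,0,6],[0,0,0],28],[[-0.5,0,9],[0,0,0],28],[[-0.5,0,12],[0,0,0],28],[[-0.5,0,15],[0,0,0],28],[[-0.5,0,18],[0,0,0],28],[[-0.5,0,20],[0,0,0],28],[[-0.5,0,21],[0,0,0],28],[[-0.5,0,21],[0,0,0],28],[[-0.5,0,21],[0,0,0],28]]}}

```text
clock: 16.33
eef_pos: [0.4733, 0.0186, 0.1459]
tool_rot: [-0.0, 1.0, 0.0, 0.0]
ft_force: [-0.7, 1.3, -1.8]
grip_width: 0.0312
```

```bash
python3 - <<'E'
from asc import *
pose();s=camera("scene")[:,:,::-1];cv2.imwrite("pics/s16.png",s)
asc("pics/s16.png",294,346,246,284)
from pose3 import *
o=readout.get_obs();print(np.round(feats([.6231,o["eef_pos"][2]-.0734,0],.26),1))
E
```

```text
t 16.33 tcp [473.3  18.6 145.9] xaxis [-1.    -0.    -0.001] y [-0.     1.     0.001] z [ 0.001  0.001 -1.   ] F [-0.7  1.3 -1.8] w 31.2 q [ 0.04  0.32 -0.33  0.92  0.    0.04]
pics/s16.png 294
246 oooooooo======ooooo++*###%%%%%###*+====ooooooooooooo
247 oooooooo======ooooo+*##%%%%%%%%%##*+===ooooooooooooo
248 oooooooo======oooo+*#%%%%%%%%%%%%##*+==ooooooooooooo
249 ooooooooo=====+oo+**#%%%%%%%%%%%%%##*+=ooooooooooooo
250 ooooooooo=====+oo+*#%%%@@@@@@%%%%%%#*++ooooooooooooo
251 oooooooo+======oo+*#%%%@@@@@@@@%%%%##*+ooooooooooooo
252 ooooooo+=======oo+*#%%@@@@@@@@@%%%%##**+oooooooooooo
253 oooooo+===----=oo+*#%%%@@@@@@@@%%%%##**+oooooooooooo
254 oooooo+===----=oo++*#%%%@@@@@@@%%%##****oooooooooooo
255 oooooo+===----=oo++*##%%%@@@@@%%%##******ooooooooooo
256 oooooo+====---=oo+++*##%%%%%%%%%##*+++*#**oooooooooo
257 oooooo+=========o+++***###%%%####*++++*##*+ooooooooo
258 oooooo+++++++==+o**++*****###****++=++*##**ooooooooo
259 oooooo+*###**++*###*+**********++++=+*#%##*ooooooooo
260 ooooo++*#%%###*#%%#*+*********+++++=+#%%%#*ooooooooo
261 oooooo+**#%%%##%%@%***********++++++*#%%#*+oooo
[... 591 characters left out ...]
#%@@@@@%*+=oo**####**oo=+*%@@@@@@@@@@@@@%
273 ooo+++*****##@@@@@@%*+==ooooooo===+*%@@@@@@@@@@@@@@@
274 oo++********#%@@@@@@%#*+========++#%@@@@@@@@@@@@@@@@
275 o++*********##%@@@@@@@%##*++++*##%@@@@@@@@@@@@@@@@@@
276 ++***####****#%%@@@@@@@@@@%%%%@@@@@@@@@@@@@@@@@@@@@@
277 ****###******##%%@@@@@@@@@@@@@@@@@@@@@@@@@@@@@@@@@@@
278 *######******###%%@@@@@@@@@@@@@@@@@@@@@@@@@@@@@@@@@@
279 #########****####%%%@@@@@@@@@@@@@@@@@@@@@@@@@@@@@@@@
280 %####*#**#***####%%%%%%@@@@@@@@@@@@@@@@@@@@@@@@@@@@@
281 %%###****#***#####%%%%%%%%%%%%@@@@@@@@@@@@@@@@@@@@@@
282 %######******#####%%%%%%%%%%%%@@@@@@@@@@@@@@@@@@@@@@
283 #***##############%%%%%%%%%%%%%@@@@@@@@@@@@@@@@@@@@@
[266.9 270.4 336.3 301.  256.7]
```

>>> {"op": "send_rows", "data": {"moves": [[[0,0,1],[0,0,0],28],[[0,0,2],[0,0,0],28],[[0,0,3],[0,0,0],28],[[0,0,3],[0,0,0],28],[[0,0,3],[0,0,0],28]]}}

```text
clock: 16.8
eef_pos: [0.4734, 0.0186, 0.143]
tool_rot: [-0.0, 1.0, 0.0, 0.001]
ft_force: [-1.3, -0.1, -1.1]
grip_width: 0.0308
```

>>> {"op": "send_rows", "data": {"moves": [[[0,0,0.7],[0,0,0],28],[[0,0,0.7],[0,0,0],28],[[0,0,0.7],[0,0,0],28]]}}

```text
clock: 17.05
eef_pos: [0.4735, 0.0186, 0.1423]
tool_rot: [-0.0, 1.0, 0.0, 0.001]
ft_force: [0.2, -0.0, -0.2]
grip_width: 0.0309
```

```bash
python3 - <<'E'
from asc import *
pose();s=camera("scene")[:,:,::-1];cv2.imwrite("pics/s17.png",s)
asc("pics/s17.png",294,346,250,280)
from pose3 import *
o=readout.get_obs();print(np.round(feats([.6231,o["eef_pos"][2]-.0734,0],.26),1))
im=cv2.imread("pics/s17.png");hs=cv2.cvtColor(im,cv2.COLOR_BGR2HSV);print("yellow px",int((cv2.inRange(hs,(15,80,100),(35,255,255))[255:285,300:345]>0).sum()))
E
```

```text
t 17.05 tcp [473.5  18.6 142.3] xaxis [-1.    -0.    -0.001] y [-0.     1.     0.001] z [ 0.001  0.001 -1.   ] F [ 0.2 -0.  -0.2] w 30.9 q [ 0.04  0.33 -0.33  0.91  0.    0.04]
pics/s17.png 294
250 ooooooooo======oo+*#%%%%%%@@%%%%%%%#*++ooooooooooooo
251 ooooooooo======oo+*#%%%%@@@@@%%%%%%##*+ooooooooooooo
252 oooooooo=======oo+*#%%%@@@@@@@@%%%%##*++oooooooooooo
253 oooooo+====---==o+*#%%%%@@@@@@@%%%%#**++oooooooooooo
254 oooooo+===-----=o++*#%%%@@@@@@%%%%##*+++oooooooooooo
255 oooooo====-----=o++*##%%%@@@@%%%%##*++***ooooooooooo
256 oooooo====-----=o+++*##%%%%%%%%%##*+++****oooooooooo
257 ooooooo====--===o+++***###%%%###**++=+*##*+ooooooooo
258 oooooo+++======+o**++*****###****++==+*##*+ooooooooo
259 ooooo+*****+++++###*+**********++++=+*###**ooooooooo
260 ooooo+*######**#%%#*+********++++++=+#%%#*+ooooooooo
261 ooooo+**###%%###%@%*+********++++++++#%##*+ooooooooo
262 oooooo++**#####%%@%#*********+++++++*###**+ooooooooo
263 oooooooo++**###%%@%#*+********++++**######*ooooooooo
264 ooooooooo++**##%%%%#*+************###*##%%#+oooooooo
265 ooooooooooo*#%%%#%%#***********########%@@%*oooooooo
266 ooooooooooo*%@@@%#####################%@@@@#+ooooooo
267 oooooooooo+*%@@@%#*###############%%%%%@@@@#*ooooooo
268 ooooooooo++#@@@@@#**##########%%%%@@%%%@@@@%**++oooo
269 oooooooo++*#@@@@@#**###%%%%%%%@@@@@%##%@@@@@%%#*++oo
270 ooooooo+++*#@@@@@#+**#%%%@@@@@@@@%%#o*%@@@@@@@@%#*++
271 oooooo++***#%@@@@%*+o*##%%%@@%%%##*o+*@@@@@@@@@@@%#*
272 oooo+++****#%@@@@@%*+=oo*#####**oo==*%@@@@@@@@@@@@@%
273 ooo+++*****##@@@@@@%*+==ooooooo====*%@@@@@@@@@@@@@@@
274 oo++********#%@@@@@@%#*+========++#%@@@@@@@@@@@@@@@@
275 o++*********##%@@@@@@@%##*++++**#%@@@@@@@@@@@@@@@@@@
276 ++***********##%@@@@@@@@@@%%%%%@@@@@@@@@@@@@@@@@@@@@
277 +************##%%@@@@@@@@@@@@@@@@@@@@@@@@@@@@@@@@@@@
278 *************###%%@@@@@@@@@@@@@@@@@@@@@@@@@@@@@@@@@@
279 #####********####%%%@@@@@@@@@@@@@@@@@@@@@@@@@@@@@@@@
[268.2 271.7 336.3 301.1 258. ]
yellow px 84
```

```bash
python3 - <<'E'
from pose3 import *
for n in(15,16,17):
    im=cv2.imread(f"pics/s{n}.png");h=cv2.cvtColor(im,cv2.COLOR_BGR2HSV).astype(int)
    r0=256 if n==15 else 262
    for u in(316,320,324,328):print(n,u,"V",h[r0:r0+15,u,2].tolist(),"S",h[r0:r0+15,u,1].tolist())
print("washer bot/top front",[np.round(proj(s,[.6185+.025,.0185,z]),1).tolist() for z in(.061,.066)])
a=np.radians(np.arange(-60,61,5))
for nm,r,z,cx in(("ring in top",18.5,2.5,.6235),("ring out top",23.5,2.5,.6235),("ring out bot",23.5,-2.5,.6235),):
  for cz in(.0685,.0725,.0745,.093):
    P=np.array([proj(s,[cx+r/1e3*np.cos(b),.0185+r/1e3*np.sin(b),cz+z/1e3]) for b in a]);print(nm,cz,[round(float(np.interp(u,P[np.argsort(P[:,0]),0],P[np.argsort(P[:,0]),1])),1) for u in(316,320,324,328)])
E
```

```text
15 316 V [190, 171, 163, 177, 190, 186, 170, 158, 149, 141, 153, 192, 226, 233, 222] S [9, 7, 6, 7, 8, 8, 6, 6, 5, 7, 55, 110, 129, 132, 136]
15 320 V [214, 198, 178, 179, 190, 186, 170, 158, 154, 149, 136, 132, 165, 215, 229] S [11, 10, 9, 7, 8, 7, 8, 5, 7, 5, 2, 29, 91, 127, 131]
15 324 V [207, 189, 175, 181, 188, 178, 161, 150, 145, 140, 131, 135, 178, 221, 228] S [10, 8, 7, 7, 8, 7, 6, 5, 5, 4, 2, 43, 106, 129, 133]
15 328 V [170, 171, 183, 185, 168, 147, 132, 127, 127, 141, 177, 216, 230, 226, 200] S [8, 6, 7, 7, 6, 3, 0, 6, 18, 56, 104, 129, 132, 133, 133]
16 316 V [148, 148, 145, 145, 159, 180, 179, 173, 173, 161, 129, 108, 148, 212, 237] S [5, 7, 5, 5, 6, 9, 3, 19, 62, 98, 99, 42, 7, 4, 1]
16 320 V [149, 149, 151, 155, 169, 184, 182, 183, 200, 204, 173, 123, 100, 142, 209] S [5, 7, 7, 7, 9, 8, 1, 28, 79, 115, 122, 100, 33, 5, 2]
16 324 V [141, 141, 144, 155, 174, 185, 180, 189, 206, 200, 165, 119, 103, 150, 216] S [4, 5, 5, 7, 7, 7, 7, 50, 97, 121, 122, 94, 27, 5, 2]
16 328 V [123, 132, 154, 177, 181, 173, 183, 196, 185, 150, 115, 120, 173, 223, 240] S [2, 2, 7, 9, 6, 12, 56,
[... 539 characters left out ...]
 239] S [4, 5, 8, 6, 14, 59, 102, 125, 131, 118, 74, 15, 4, 1, 1]
washer bot/top front [[327.7, 271.8], [327.7, 270.1]]
ring in top 0.0685 [267.4, 268.0, 268.4, 267.6]
ring in top 0.0725 [266.0, 266.6, 267.0, 266.2]
ring in top 0.0745 [265.2, 265.8, 266.3, 265.4]
ring in top 0.093 [258.4, 259.0, 259.5, 258.7]
ring out top 0.0685 [268.8, 269.8, 270.2, 269.5]
ring out top 0.0725 [267.4, 268.4, 268.7, 268.1]
ring out top 0.0745 [266.7, 267.7, 268.0, 267.4]
ring out top 0.093 [259.9, 260.8, 261.2, 260.7]
ring out bot 0.0685 [270.6, 271.6, 272.0, 271.3]
ring out bot 0.0725 [269.2, 270.2, 270.5, 269.9]
ring out bot 0.0745 [268.5, 269.5, 269.8, 269.2]
ring out bot 0.093 [261.7, 262.7, 263.1, 262.5]
```

```bash
python3 - <<'E'
from pose3 import *
def rot(q,sg,th):
    q=np.array(q,float);v=q[:2]-[18,sg*10.5];w=-sg*th;return [18+v[0]*np.cos(w)-v[1]*np.sin(w),sg*10.5+v[0]*np.sin(w)+v[1]*np.cos(w),q[2]]
B=np.radians(np.arange(30,150,3))
th=.26
for t in(-.1,0,.1,.2):
    r=least_squares(lambda p:(feats([p[0],p[1],t],th)-[236.9,242.1,337,0,0])[:3],[.62,.148],x_scale=.01);p=[*r.x,t]
    out=px(p,np.array([rot([23.5*np.cos(b),23.5*np.sin(b),0],1,th) for b in B]));inn=px(p,np.array([rot([18.5*np.cos(b),18.5*np.sin(b),2.5],1,th) for b in B]))
    i=out[:,0].argmax();j=inn[:,0].argmax()
    L=[rot([18.5*np.cos(b),-18.5*np.sin(b),2.5],-1,th) for b in B];l=px(p,np.array(L));k=l[:,0].argmin()
    print(t,"outer right",np.round(out[i],1),"hole right",np.round(inn[j],1),"hole left",np.round(l[k],1),
     "throat L,R top",np.round(px(p,np.array([rot([-17.5,-14,2.5],-1,th),rot([-17.5,14,2.5],1,th)])),1).tolist(),"lugouter rear L/R top",np.round(px(p,np.array([rot([-17.5,-22,2.5],-1,th),rot([-17.5,22,2.5],1,th)])),1).tolist())
E
```

```text
-0.1 outer right [337.  230.9] hole right [334.6 229.8] hole left [310.9 230.5] throat L,R top [[309.1, 229.1], [330.1, 222.6]] lugouter rear L/R top [[306.0, 230.9], [334.0, 222.2]]
0 outer right [337.  231.7] hole right [334.5 230.3] hole left [310.9 231.5] throat L,R top [[309.1, 230.3], [330.0, 223.8]] lugouter rear L/R top [[305.9, 232.1], [333.9, 223.3]]
0.1 outer right [337. 232.] hole right [334.4 231. ] hole left [310.9 232.7] throat L,R top [[309.0, 231.7], [329.9, 225.2]] lugouter rear L/R top [[305.9, 233.3], [333.8, 224.6]]
0.2 outer right [337.  232.4] hole right [334.4 231.1] hole left [310.9 233.8] throat L,R top [[309.1, 233.1], [329.9, 226.5]] lugouter rear L/R top [[306.0, 234.6], [333.8, 225.9]]
```

```bash
python3 - <<'E'
from pose3 import *
def rot(q,sg,th):
    q=np.array(q,float);v=q[:2]-[18,sg*10.5];w=-sg*th;return [18+v[0]*np.cos(w)-v[1]*np.sin(w),sg*10.5+v[0]*np.sin(w)+v[1]*np.cos(w),q[2]]
for th in(.24,.28):
  for t in(-.05,0,.05,.1,.15,.2):
    r=least_squares(lambda p:(feats([p[0],p[1],t],th)-[236.9,242.1,337,0,0])[:3],[.62,.148],x_scale=.01);p=[*r.x,t]
    L=px(p,np.array([rot([-35.5,-22,-2.5],-1,th),rot([-17.5,-22,-2.5],-1,th),rot([-35.5,-22,2.5],-1,th)]))
    W=px(p,np.array([rot([23.5*np.cos(b),-23.5*np.sin(b),-2.5],-1,th) for b in np.radians(np.arange(40,130,5))]))
    o=np.argsort(W[:,0])
    print(th,t,"lug bot front,rear",np.round(L[:2],1).tolist(),"top front",np.round(L[2],1),"outer-bottom rows at cols 308,310,313:",np.round(np.interp([308,310,313],W[o,0],W[o,1]),1),"d",round((p[0]-.6185)*1e3,1),"lugtop below tcp",round((.2208-p[1]+np.sin(t)*.027-.0025)*1e3,1))
im=cv2.imread("pics/s14.png");h=cv2.cvtColor(im,cv2.COLOR_BGR2HSV).astype(int)
for u in(300,302,304,306,308,310,313,322,328,330):print(u,"V",h[222:246,u,2].tolist())
E
```

```text
0.24 -0.05 lug bot front,rear [[300.4, 228.3], [306.2, 233.2]] top front [300.4 226.4] outer-bottom rows at cols 308,310,313: [233.6 236.8 239.3] d 2.8 lugtop below tcp 68.2
0.24 0 lug bot front,rear [[300.5, 229.4], [306.3, 233.8]] top front [300.4 227.4] outer-bottom rows at cols 308,310,313: [234.3 237.2 239.6] d 2.8 lugtop below tcp 70.5
0.24 0.05 lug bot front,rear [[300.5, 230.4], [306.3, 234.5]] top front [300.4 228.4] outer-bottom rows at cols 308,310,313: [234.9 237.6 239.8] d 2.8 lugtop below tcp 72.7
0.24 0.1 lug bot front,rear [[300.6, 231.5], [306.4, 235.2]] top front [300.5 229.4] outer-bottom rows at cols 308,310,313: [235.5 238.  240.1] d 2.9 lugtop below tcp 75.0
0.24 0.15 lug bot front,rear [[300.7, 232.5], [306.5, 235.9]] top front [300.5 230.4] outer-bottom rows at cols 308,310,313: [236.2 238.4 240.3] d 3.0 lugtop below tcp 77.3
0.24 0.2 lug bot front,rear [[300.8, 233.6], [306.5, 236.6]] top front [300.6 231.4] outer-bottom rows at cols 308,310,313: [236.8 238.8 240.6] d 3.1 lugtop below tcp 79.5
0.28 -0.05 lug bot front,rear [[299.5, 228.9], [305.6, 233.6]] top
[... 1529 characters left out ...]
 198, 204, 195, 176, 159, 145, 139, 136, 134, 131, 132, 130, 131]
310 V [133, 135, 137, 136, 133, 131, 131, 133, 136, 141, 151, 163, 175, 187, 195, 195, 175, 156, 143, 136, 133, 131, 130, 131]
313 V [137, 139, 137, 134, 131, 130, 133, 135, 136, 134, 131, 131, 132, 138, 153, 176, 192, 186, 166, 149, 137, 131, 131, 136]
322 V [133, 132, 130, 131, 133, 135, 133, 131, 129, 130, 131, 132, 134, 134, 140, 157, 180, 187, 175, 155, 142, 144, 165, 189]
328 V [129, 156, 167, 168, 163, 154, 142, 134, 129, 131, 132, 134, 138, 151, 174, 189, 186, 162, 147, 138, 137, 136, 139, 146]
330 V [173, 200, 211, 212, 203, 184, 159, 142, 134, 132, 134, 141, 157, 179, 190, 183, 158, 142, 136, 135, 135, 137, 136, 135]
```

```bash
cat >> pose3.py <<'E'
def rot(q,sg,th):
    q=np.array(q,float);v=q[:2]-[18,sg*10.5];w=-sg*th;return [18+v[0]*np.cos(w)-v[1]*np.sin(w),sg*10.5+v[0]*np.sin(w)+v[1]*np.cos(w),q[2]]
def F2(p,th,cols):
    L=px(p,np.array([rot([-35.5,-22,-2.5],-1,th),rot([-17.5,-22,-2.5],-1,th)]))
    W=px(p,np.array([rot([23.5*np.cos(b),-23.5*np.sin(b),-2.5],-1,th) for b in np.radians(np.arange(20,130,5))]));o=np.argsort(W[:,0])
    f=feats(p,th)[:3];lu=[L[0,1]+(u-L[0,0])*(L[1,1]-L[0,1])/(L[1,0]-L[0,0]) for u in cols[:2]]
    return np.r_[f,lu,np.interp(cols[2:],W[o,0],W[o,1])]
E
python3 - <<'E'
from pose3 import *
im=cv2.imread("pics/s14.png");h=cv2.cvtColor(im,cv2.COLOR_BGR2HSV).astype(int)
for v in(229,230,231,232):print(v,h[v,328:342,2].tolist())
obs=np.array([237.1,240.9,336.6,233.2,234.6,238.2,240.0]);cols=[302,305,310,313]
for th in(.24,.26,.28):
    r=least_squares(lambda p:F2(p,th,cols)-obs,[.62,.147,.1],x_scale=[.01,.01,.1]);x=r.x
    print(th,np.round(x,4),"d",round((x[0]-.6185)*1e3,1),"below tcp: centre",round((.2208-x[1])*1e3,1),"lugtop",round((.2208-x[1]+np.sin(x[2])*.027-.0025)*1e3,1),np.round(r.fun,2))
E
```

```text
229 [134, 138, 142, 149, 165, 188, 198, 187, 161, 140, 133, 132, 132, 132]
230 [129, 131, 134, 138, 150, 175, 198, 194, 170, 144, 134, 133, 132, 133]
231 [131, 131, 132, 136, 147, 173, 197, 194, 171, 146, 134, 132, 133, 133]
232 [132, 133, 134, 139, 154, 179, 197, 191, 166, 143, 135, 132, 132, 132]
0.24 [0.6199 0.1451 0.151 ] d 1.4 below tcp: centre 75.7 lugtop 77.2 [ 0.08 -0.1   0.03 -0.16  0.2   0.03 -0.05]
0.26 [0.6194 0.1453 0.1248] d 0.9 below tcp: centre 75.5 lugtop 76.3 [ 0.05 -0.11  0.06 -0.19  0.19  0.1  -0.04]
0.28 [0.6189 0.1455 0.098 ] d 0.4 below tcp: centre 75.3 lugtop 75.4 [ 0.02 -0.13  0.1  -0.21  0.19  0.17 -0.03]
```

The clean edge fit (residuals ≤0.2 px) shows the ring pitched back-up by about 0.12 rad, lying low on the pins. I'll lift it clear again, level it by tilting the tool, check, and then go down again.

>>> {"op": "send_rows", "data": {"moves": [[[0,0,-4],[0,0,0],28],[[0,0,-10],[0,0,0],28],[[0,0,-18],[0,0,0],28],[[0,0,-26],[0,0,0],28],[[0,0,-35],[0,0,0],28],[[0,0,-45],[0,0,0],28],[[0,0,-55],[0,0,0],28],[[0,0,-68],[0,0,0],28],[[0,0,-82],[0,0,0],28],[[0,0,-88],[0,0,0],28],[[0,0,-88],[0,0,0],28]]}}

```text
clock: 18.02
eef_pos: [0.4745, 0.0185, 0.2326]
tool_rot: [-0.0, 1.0, 0.0, 0.003]
ft_force: [0.4, -0.6, -2.2]
grip_width: 0.0305
```

```bash
cat > meas.py <<'E'
from pose3 import *
def edge(V,v0,bg=134,last=True):  # lower edge row at half height below the peak
    k=int(np.argmax(V));h=(V[k]+bg)/2
    for i in range(k,len(V)-1):
        if V[i+1]<h:return v0+i+(V[i]-h)/(V[i]-V[i+1])
def upper(V,v0,bg=134):
    k=int(np.argmax(V));h=(V[k]+bg)/2
    for i in range(k,0,-1):
        if V[i-1]<h:return v0+i-(V[i]-h)/(V[i]-V[i-1])
def meas(n,x0,th=.26):
    pose();o=readout.get_obs();im=np.mean([camera("scene") for _ in range(2)],0).astype(np.uint8)[:,:,::-1];cv2.imwrite(f"pics/{n}.png",im);h=cv2.cvtColor(im,cv2.COLOR_BGR2HSV).astype(float)[:,:,2]
    tz=o["eef_pos"][2]
    f=F2(x0,th,[302,305,310,313]);rb=int(round(f[0]));V=lambda u,a,b:h[a:b,u]
    rows=[np.mean([upper(V(u,rb-6,rb+7),rb-6) for u in(321,323,325)]),np.mean([edge(V(u,rb-6,rb+7),rb-6) for u in(321,323,325)])]
    rr=int(round(f[0]-6));mx=0
    for v in range(rr-6,rr+6):
        e=edge(h[v,331:345],331);mx=max(mx,e or 0)
    cols=[302,304,310,313];lo=[edge(V(u,int(g)-7,int(g)+7),int(g)-7) for u,g in zip(cols,f[3:])]
    obs=np.array([*rows,mx,*lo],float);print("obs",np.round(obs,1),"start",np.round(f,1))
    r=least_squares(lambda p:F2(p,th,cols)-obs,x0,x_scale=[.01,.01,.1],loss="soft_l1",f_scale=.3);x=r.x
    print("ring",np.round(x,4),"d mm",round((x[0]-.6185)*1e3,1),"res",np.round(F2(x,th,cols)-obs,2),"rel tcp",np.round((x[:2]-o["eef_pos"][[0,2]])*1e3,1))
E
python3 - <<'E'
from asc import *
from meas import *
o=readout.get_obs();meas("s18",[.621,o["eef_pos"][2]-.0755,.12])
asc("pics/s18.png",292,346,202,246)
E
```

```text
t 18.02 tcp [474.5  18.5 232.6] xaxis [-1.    -0.    -0.006] y [-0.     1.     0.001] z [ 0.006  0.001 -1.   ] F [ 0.4 -0.6 -2.2] w 30.5 q [ 0.04  0.23 -0.2   1.14  0.    0.04]
obs [233.5 237.1 337.1 229.3 230.2 234.1 236.2] start [232.9 236.6 337.3 228.6 230.4 233.8 235.6]
ring [0.621  0.1557 0.119 ] d mm 2.5 res [-0.05  0.02  0.1  -0.15  0.12  0.19 -0.11] rel tcp [146.4 -76.9]
pics/s18.png 292
202 ooooooo======ooo==========++ooooooooooooooooooooooo---
203 ooooooo=====+ooooo=========+++ooooooooooooooooooooo---
204 ooooooo=====+oooooo===-======++oooooooooooooooooooo--:
205 ooooooo=====+oooooooo==-=======++oooooooooooooooooo-::
206 oooooooo====++oooooooo===-=======++ooooooooooooooooo::
207 oooooooo====++oooooooooo==========++oooooooooooooooo-:
208 oooooooo=====+oooooooooooo==-========+ooooooooooooooo-
209 ooooooooo=====+oooooooooooo===========+ooooooooooooooo
210 ooooooooo=====+oooooooooooooo==========+oooooooooooooo
211 ooooooooo=====+ooooooooooooooo==--=======ooooooooooooo
212 ooooooooo=====+oooooooooooooooo==--======ooooooooooooo
213 oooooooooo====++oooooooooooooooo==------=ooooooo
[... 1194 characters left out ...]
ooooooooooooo+**######*****#########**+++oooooooooo
235 ooooooooooooooooo+**##################**++oooooooooooo
236 oooooooooooooooooo+***#############***+++ooooooooooooo
237 ooooooooooooooooooo+******##********+++ooooooooooooooo
238 ooooooooooooooooooooo++**********++++ooooooooooooooooo
239 oooooooooooooooooooooooo+++++++ooooooooooooooooooooooo
240 oooooooooooooooooooooooooooooooooooooooooooooooooooooo
241 oooooooooooooooooooooooooooooooooooooooooooooooooooooo
242 oooooooooooooooooooooooooooooooooooooooooooooooooooooo
243 ooooooooooooooooooooooooooo++++++ooooooooooooooooooooo
244 oooooooooooooooooooooooo+**********+oooooooooooooooooo
245 ooooooooooooooooooooooo**#########***ooooooooooooooooo
```

Pitch measures +0.12 rad (back up) again, centre about 2.5 mm beyond the axis. I'll tilt the tool 0.11 nose-down about the ring, moving 2 mm further out, and re-measure.

>>> {"op": "send_rows", "data": {"moves": [[[-3,0,-4],[0,0.028,0],28],[[-5,0,-8],[0,0.055,0],28],[[-8,0,-12],[0,0.083,0],28],[[-10.5,0,-16],[0,0.11,0],28],[[-10.5,0,-16],[0,0.11,0],28],[[-10.5,0,-16],[0,0.11,0],28],[[-10.5,0,-16],[0,0.11,0],28]]}}

```text
clock: 18.7
eef_pos: [0.4832, 0.0185, 0.2456]
tool_rot: [-0.0, 0.999, 0.0, -0.055]
ft_force: [-0.0, -1.0, -1.5]
grip_width: 0.0308
```

```bash
python3 - <<'E'
from asc import *
from meas import *
meas("s19",[.623,.1557,.0])
asc("pics/s19.png",292,346,206,244)
E
```

```text
t 18.7 tcp [483.2  18.5 245.6] xaxis [-0.994 -0.     0.109] y [-0.     1.     0.001] z [-0.109  0.001 -0.994] F [-0.  -1.  -1.5] w 30.8 q [ 0.04  0.31 -0.06  1.31  0.    0.04]
obs [235.5 238.7 336.9 229.3 230.4 235.4 237.6] start [235.  238.7 337.7 228.2 230.4 234.3 236.9]
ring [0.6199 0.1526 0.0167] d mm 1.4 res [-0.29  0.24  0.05 -0.16  0.16  0.1  -0.06] rel tcp [136.7 -93. ]
pics/s19.png 292
206 oooooooo=====+oooooooooo==-======++ooooooooooooooooo::
207 ooooooooo=====+ooooooooooo=-=======+oooooooooooooooo-:
208 ooooooooo=====+oooooooooooo==-=======+ooooooooooooooo-
209 ooooooooo=====+ooooooooooooo==-======++ooooooooooooooo
210 ooooooooo=====+oooooooooooooo==-=======+oooooooooooooo
211 ooooooooo=====++ooooooooooooooo==-======+ooooooooooooo
212 oooooooooo====++oooooooooooooooo==-======ooooooooooooo
213 oooooooooo====++oooooooooooooooo==--===-=ooooooooooooo
214 oooooooooo====++ooooooooooooooo+==-------=oooooooooooo
215 oooooooooo=====++ooooooooooooooo==-------=+ooooooooooo
216 ooooooooooo=====+ooooooooooooooo===-----==oooooooooooo
217 ooooooooooo=====+ooooooooooooooooo==--====ooooooo
[... 839 characters left out ...]
ooooooooo+***#%%#*ooooooooooooooooo+*##%#*+oooooooo
233 oooooooooooooo+**%%#**ooooooooooooooo+*##%#*++oooooooo
234 ooooooooooooooo+*#%%##*+ooooooooooo+**##%#*++ooooooooo
235 oooooooooooooooo+*#%%##*************#####*++oooooooooo
236 ooooooooooooooooo+*##%%################**++ooooooooooo
237 ooooooooooooooooo++**##%%############**+++oooooooooooo
238 ooooooooooooooooooo+***############**+++oooooooooooooo
239 oooooooooooooooooooo++*************++++ooooooooooooooo
240 oooooooooooooooooooooo+++++++++++++++ooooooooooooooooo
241 ooooooooooooooooooooooooooo++ooooooooooooooooooooooooo
242 oooooooooooooooooooooooooooooooooooooooooooooooooooooo
243 ooooooooooooooooooooooooooo++++++ooooooooooooooooooooo
```

```bash
python3 - <<'E'
from meas import *
from asc import asc
p=[.6185,.1025,0]
L=px(p,np.array([rot([-35.5,-22,-2.5],-1,0),rot([-17.5,-22,-2.5],-1,0),rot([-35.5,-22,2.5],-1,0),rot([-35.5,14,2.5],1,0),rot([-35.5,22,2.5],1,0)]));print("lugL bot front/rear, top front; lugR front top in/out",np.round(L,1).tolist())
print(np.round(feats(p,0),1))
asc("pics/s9.png",296,348,232,262)
h=cv2.cvtColor(cv2.imread("pics/s9.png"),cv2.COLOR_BGR2HSV)[:,:,2].astype(float)
for u in(305,307,309):print(u,h[240:258,u].tolist(),edge(h[240:256,u],240))
E
```

```text
lugL bot front/rear, top front; lugR front top in/out [[304.8, 242.9], [308.7, 248.2], [304.8, 241.1], [320.5, 236.1], [324.0, 235.0]]
[254.4 258.  334.  304.8 241.1]
pics/s9.png 296
232 oooooooooooooooooooooooooooooooooooooooooooooooooooo
233 oooooooooooooooooooooooooooooooooooooooooooooooooooo
234 oooooooooooooooooooooooooooooooooooooooooooooooooooo
235 oooooooooooooooooooooooooooooooooooooooooooooooooooo
236 ooooooooooooooooooooooooo*+ooooooooooooooooooooooooo
237 ooooooooooooooooooooooo**#**oooooooooooooooooooooooo
238 oooooooooooooooooooooo+*#%##*+oooooooooooooooooooooo
239 oooooooooooooooooooooo+*#%%%#*+ooooooooooooooooooooo
240 oooooooooooooooooooooo+**#%%%#*+oooooooooooooooooooo
241 ooooooooooooooooooooooo+**#%%##*+ooooooooooooooooooo
242 oooooooooo++oooooooooooo+*#%%%##***ooooooooooooooooo
243 oooooooo*****oooooooooo++**#%%#####*oooooooooooooooo
244 ooooooo+*###**oooooo+*****##########*ooooooooooooooo
245 ooooooo+*#%%##*+ooo***####%%%#####%##+oooooooooooooo
246 ooooooo+*#%%%##*****##%%%%%%%%####%%#*oooooooooooooo
247 oooooooo+*#%%%%#**##%%%@@@@%%%%%##%%#*oooooooooooooo
248 o
[... 542 characters left out ...]
#**++++ooooooooooooooo
258 oooooooooooooo********######****++++*ooooooooooooooo
259 ooooooooooooo*#%#**************++++###*ooooooooooooo
260 ooooooooooooo#%@%*************++++*%@%#ooooooooooooo
261 oooooooooooo*%@@%#************++++*%@@#*oooooooooooo
305 [134.0, 134.0, 139.0, 158.0, 179.0, 187.0, 174.0, 155.0, 142.0, 138.0, 136.0, 137.0, 138.0, 138.0, 134.0, 132.0, 129.0, 130.0] 246.71052631578948
307 [134.0, 134.0, 140.0, 159.0, 185.0, 204.0, 208.0, 196.0, 172.0, 150.0, 139.0, 138.0, 138.0, 136.0, 132.0, 130.0, 129.0, 130.0] 248.04545454545453
309 [133.0, 132.0, 131.0, 135.0, 147.0, 168.0, 189.0, 203.0, 197.0, 180.0, 169.0, 158.0, 147.0, 138.0, 132.0, 130.0, 130.0, 132.0] 250.04545454545453
```

The known resting picture, and the earlier wrist view (lug spacing and length), both agree the ring rested front-low by about 0.13 rad. So the measured pitch was real, and it is now about 0.02. I'll move 3 mm further out and slide down again.

>>> {"op": "send_rows", "data": {"moves": [[[-3.2,0,0],[0,0,0],28],[[-3.8,0,5],[0,0,0],28],[[-4.6,0,13],[0,0,0],28],[[-5.5,0,21],[0,0,0],28],[[-6.4,0,29],[0,0,0],28],[[-7.3,0,37],[0,0,0],28],[[-8.2,0,45],[0,0,0],28],[[-8.8,0,51],[0,0,0],28],[[-9.4,0,56],[0,0,0],28],[[-9.4,0,56],[0,0,0],28],[[-9.4,0,56],[0,0,0],28]]}}

```text
clock: 19.72
eef_pos: [0.4863, 0.0185, 0.189]
tool_rot: [-0.0, 0.998, 0.0, -0.055]
ft_force: [0.5, 0.9, -1.4]
grip_width: 0.0303
```

```bash
python3 - <<'E'
from asc import *
from pose3 import *
pose();o=readout.get_obs();s_=camera("scene")[:,:,::-1];cv2.imwrite("pics/s20.png",s_)
asc("pics/s20.png",292,346,236,272)
p=[o["eef_pos"][0]+.1367,o["eef_pos"][2]-.093,.017];print("model ring",np.round(p,4),"tcp target world rel",np.round(F2(p,.26,[302,304,310,313]),1))
E
```

```text
t 19.72 tcp [486.3  18.5 189. ] xaxis [-0.994 -0.     0.109] y [-0.     1.     0.001] z [-0.109  0.001 -0.994] F [ 0.5  0.9 -1.4] w 30.3 q [ 0.04  0.37 -0.14  1.18  0.    0.04]
pics/s20.png 292
236 ooooooooooo=====+ooooooooooooooo==========oooooooooooo
237 ooooooooooo=====+oooooooooooooo+===-----==oooooooooooo
238 ooooooooooo=====+ooooooooooooooo===------==ooooooooooo
239 oooooooooooo=====+oooooooooooooo====----===ooooooooooo
240 oooooooooooo======oooooooooooooooo===-==+=oooooooooooo
241 ooooooooooo+======oooooooooooooooo====+**+oooooooooooo
242 oooooooooo++=======ooooooooooooooo+++*#%#*+ooooooooooo
243 ooooooooo+=========oooooooo++++++++++*%%%#*ooooooooooo
244 ooooooooo=====---==ooooo++*********+*#%%%#*ooooooooooo
245 ooooooooo====----=ooooo+**########***#%%%#*+oooooooooo
246 ooooooooo+===----=ooo+**##%%%%%%%%##**#%%#*+oooooooooo
247 ooooooooo+====---=ooo**#%%%%%%%%%%%##*###%#*+ooooooooo
248 ooooooooo+++======oo+*#%%%@@@@@%%%%%##**##%#*+oooooooo
249 oooooooo+*****++++++*#%%@@@@@@@@@%%%%#***#%##+oooooooo
250 oooooooo**##%%##*++**#%%@@@@@@@@@@%%%##***#%#*oooooooo
251 oooooooo+*##%%%%#
[... 613 characters left out ...]
@@#*oooooooooo
262 ooooooooooooooo*#@@@@#*************+++#@@@%#oooooooooo
263 oooooooooooooo*#@@@@@%************+++*#@@@@%*ooooooooo
264 oooooooooooooo*%@@@@@%*+*********++++*%@@@@@#*oooooooo
265 ooooooooooooo*#@@@@@@@#*+*******++++*#@@@@@@%*oooooooo
266 ooooooooooooo*%@@@@@@@%#*++++++++++*#@@@@@@@@#+ooooooo
267 oooooooooooo+#@@@@@@@@@@%#*++++++**#@@@@@@@@@%*ooooooo
268 ooooooooooo+*#@@@@@%@@@@@@%##***#%%@@@@%%@@@@%#**+oooo
269 oooooooooo++*#@@@@@%#%@@@@@@@%%%@@@@@@%#%@@@@@%%%#*+oo
270 ooooooooo++**#@@@@@#**%@@@@@@@@@@@@@%#**%@@@@@@@@@#*++
271 oooooooo+***##@@@@@%*+*##%%@@@@@%%%#*o+#@@@@@@@@@@@%#*
model ring [0.623 0.096 0.017] tcp target world rel [258.1 261.7 336.7 251.  252.5 257.3 259.9]
```

>>> {"op": "send_rows", "data": {"moves": [[[-0.5,0,4],[0,0,0],28],[[-0.9,0,8],[0,0,0],28],[[-1.3,0,12],[0,0,0],28],[[-1.7,0,16],[0,0,0],28],[[-2.1,0,19],[0,0,0],28],[[-2.4,0,22],[0,0,0],28],[[-2.5,0,23],[0,0,0],28],[[-2.5,0,23],[0,0,0],28],[[-2.5,0,23],[0,0,0],28]]}}

```text
clock: 20.52
eef_pos: [0.4866, 0.0186, 0.1663]
tool_rot: [-0.0, 0.999, 0.0, -0.054]
ft_force: [0.8, 0.2, -2.4]
grip_width: 0.031
```

```bash
cat > low.py <<'E'
from asc import *
from pose3 import *
def low(n):
    pose();o=readout.get_obs();im=camera("scene")[:,:,::-1];cv2.imwrite(f"pics/{n}.png",im);asc(f"pics/{n}.png",292,346,252,278)
    h=cv2.cvtColor(im,cv2.COLOR_BGR2HSV).astype(int)
    for u in(316,320,324,328):
        S=h[262:274,u,1];k=np.argmax(S>45);print(u,"brass starts",round(262+k-(S[k]-45)/max(1,S[k]-S[k-1]),1),"V",h[262:274,u,2].tolist())
    p=[o["eef_pos"][0]+.1367,o["eef_pos"][2]-.093,.017];print("model ring",np.round(p,4),np.round(F2(p,.26,[302,304,310,313]),1))
E
python3 -c "
from low import *
low('s21')"
```

```text
t 20.52 tcp [486.6  18.6 166.3] xaxis [-0.994 -0.     0.109] y [-0.     1.     0.001] z [-0.109  0.001 -0.994] F [ 0.8  0.2 -2.4] w 31.0 q [ 0.04  0.39 -0.17  1.12  0.    0.04]
pics/s21.png 292
252 ooooooooo==========+*#%%%@@@@@@@@%%%%####*+ooooooooooo
253 ooooooooo====-----=+*#%%%%@@@@@@@%%%%##***+ooooooooooo
254 ooooooooo+===-----==+*#%%%@@@@@@%%%%##**#**+oooooooooo
255 ooooooooo+===-----==+*##%%%%@@@%%%%##*+*##**oooooooooo
256 ooooooooo+====---===++*##%%%%%%%%%##*+++*###*ooooooooo
257 oooooooo+++++++====+++***###%%####**++=+*###*+oooooooo
258 oooooooo++***#**++o**++*****##*****++==+*###*+oooooooo
259 oooooooo++*##%%#**##**+**********++++=+*#####*oooooooo
260 ooooooooo++*#%%%%#%%#*++********+++++=+#%%%%#*oooooooo
261 oooooooooo++*##%%%%%#*+********+++++=+*%@@%%#*oooooooo
262 ooooooooooo++**##%%%%#**********++++++*%@@%#*+oooooooo
263 ooooooooooooo++*#%%%%#*+*******+++++++#%@@%#*+oooooooo
264 ooooooooooooo+*#%%%%%#*++******+++++++#%@%##*+oooooooo
265 ooooooooooooo+#%@%%%%#*++++****++++++*#%%####*oooooooo
266 ooooooooooooo*%@@@%####**++++**+++++*#####%@%#+ooooooo
267 oooooooooooo+*%@@
[... 349 characters left out ...]
*##@@@@@@%*+====ooooo====*%@@@@@@@@@@@@@@@
274 oooo++********#%@@@@@@%#*+========++#%@@@@@@@@@@@@@@@@
275 ooo++*********##%@@@@@@@%##*++++**#%@@@@@@@@@@@@@@@@@@
276 oo++***********##%@@@@@@@@@@%%%%%@@@@@@@@@@@@@@@@@@@@@
277 +++************###%@@@@@@@@@@@@@@@@@@@@@@@@@@@@@@@@@@@
316 brass starts 270.4 V [147, 146, 142, 138, 144, 170, 185, 174, 161, 148, 123, 106]
320 brass starts 270.9 V [148, 148, 147, 145, 143, 154, 178, 182, 164, 158, 149, 118]
324 brass starts 270.7 V [140, 139, 140, 138, 139, 158, 183, 180, 162, 155, 145, 115]
328 brass starts 270.1 V [120, 121, 121, 128, 149, 176, 178, 157, 143, 129, 110, 119]
model ring [0.6233 0.0733 0.017 ] [266.6 270.1 336.4 259.1 260.7 265.5 268.3]
```

>>> {"op": "send_rows", "data": {"moves": [[[-0.1,0,1],[0,0,0],28],[[-0.2,0,1.8],[0,0,0],28],[[-0.2,0,1.8],[0,0,0],28],[[-0.2,0,1.8],[0,0,0],28],[[-0.2,0,1.8],[0,0,0],28]]}}

```text
clock: 20.98
eef_pos: [0.4866, 0.0186, 0.1646]
tool_rot: [-0.0, 0.999, 0.0, -0.054]
ft_force: [0.0, -0.6, -1.5]
grip_width: 0.0307
```

```bash
python3 -c "
from low import *
low('s22')"
```

```text
t 20.98 tcp [486.6  18.6 164.6] xaxis [-0.994 -0.     0.108] y [-0.     1.     0.001] z [-0.108  0.001 -0.994] F [ 0.  -0.6 -1.5] w 30.7 q [ 0.04  0.39 -0.17  1.12  0.    0.04]
pics/s22.png 292
252 ooooooooo+=========+*#%%%@@@@@@@@%%%%####*+ooooooooooo
253 ooooooooo======---=+*#%%%@@@@@@@@%%%%#####*ooooooooooo
254 ooooooooo+===-----==+*#%%%@@@@@@@%%%##**#**ooooooooooo
255 ooooooooo+===-----==+*##%%%@@@@%%%%##***##*+oooooooooo
256 ooooooooo+====----==++*##%%%%%%%%%##*+++###*+ooooooooo
257 ooooooooo+++====-==+++***###%%%###**++=+*###*+oooooooo
258 oooooooo++*****+==o**++*****###****++==+*###*+oooooooo
259 oooooooo+**####***##**+**********++++=+*#####*oooooooo
260 oooooooo++*#%%%###%%#*+*********+++++=+#%%%%#*oooooooo
261 ooooooooo++*#%%%%%%%%*+*********++++++*%@@%%#*oooooooo
262 oooooooooo++**##%%%%%#**********++++++*%@@%%#*oooooooo
263 oooooooooooo++**#%%%%#*+********++++++#@@@%#*+oooooooo
264 ooooooooooooo+*#%%%%%#*++******+++++++#@@%%#*+oooooooo
265 ooooooooooooo+#%@@%%%%*++++***+++++++*%%%%###*oooooooo
266 ooooooooooooo*%@@@%%%%#*++++++++++++*#%%##%%%#+ooooooo
267 oooooooooooo+*%@@
[... 349 characters left out ...]
**#@@@@@@%*==============*%@@@@@@@@@@@@@@@
274 oooo++********#%@@@@@@%#*+===-====++#%@@@@@@@@@@@@@@@@
275 ooo++*********##%@@@@@@@%##*++++**#%@@@@@@@@@@@@@@@@@@
276 o+++***********##%@@@@@@@@@@%%%%%@@@@@@@@@@@@@@@@@@@@@
277 +++************##%%@@@@@@@@@@@@@@@@@@@@@@@@@@@@@@@@@@@
316 brass starts 302.0 V [147, 146, 142, 134, 138, 160, 183, 184, 165, 142, 115, 104]
320 brass starts 271.8 V [148, 149, 148, 145, 135, 131, 157, 184, 178, 159, 140, 111]
324 brass starts 271.5 V [140, 140, 140, 137, 130, 134, 162, 182, 170, 155, 139, 112]
328 brass starts 305.0 V [121, 120, 122, 131, 155, 179, 186, 173, 146, 124, 105, 118]
model ring [0.6233 0.0716 0.017 ] [267.2 270.7 336.4 259.7 261.3 266.1 268.9]
```

Back edges (268.0 and 271.8) and lug edges now match a level ring at z of about 69 mm, with the dark groove showing inside it. I'll hold still briefly and check that it is steady.

>>> {"op": "send_rows", "data": {"moves": [[[0,0,0],[0,0,0],28],[[0,0,0],[0,0,0],28],[[0,0,0],[0,0,0],28],[[0,0,0],[0,0,0],28],[[0,0,0],[0,0,0],28],[[0,0,0],[0,0,0],28]]}}

```text
clock: 21.53
eef_pos: [0.4867, 0.0186, 0.1646]
tool_rot: [-0.0, 0.999, 0.0, -0.054]
ft_force: [0.7, -0.6, -1.5]
grip_width: 0.0308
```

```bash
python3 - <<'E'
from meas import *
pose();im=camera("scene")[:,:,::-1];cv2.imwrite("pics/s23.png",im)
d=cv2.absdiff(im,cv2.imread("pics/s22.png"))[225:280,285:350];print("diff s22",d.max(),round(d.mean(),2))
h=cv2.cvtColor(im,cv2.COLOR_BGR2HSV)[:,:,2].astype(float)
print("lug bottom 301,302,303,304",[edge(h[254:268,u],254) for u in(301,302,303,304)])
r=[h[v,330:345].tolist() for v in(258,260)];print(r)
for t in(-.1,-.05,0,.05,.1):
    q=least_squares(lambda p:(F2([p[0],p[1],t],.26,[302,303,310,313])-[268.0,271.7,336.8,0,0,0,0])[:3],[.623,.069],x_scale=.01).x
    print(t,np.round(q,4),np.round(F2([*q,t],.26,[302,303,310,313])[3:5],1))
E
```

```text
t 21.53 tcp [486.7  18.6 164.6] xaxis [-0.994 -0.     0.108] y [-0.     1.     0.001] z [-0.108  0.001 -0.994] F [ 0.7 -0.6 -1.5] w 30.8 q [ 0.04  0.39 -0.17  1.12  0.    0.04]
diff s22 4 0.53
lug bottom 301,302,303,304 [np.float64(259.65), np.float64(260.3333333333333), np.float64(260.975), np.float64(261.4166666666667)]
[[117.0, 136.0, 157.0, 175.0, 186.0, 183.0, 164.0, 143.0, 133.0, 132.0, 132.0, 132.0, 132.0, 132.0, 131.0], [138.0, 183.0, 211.0, 206.0, 195.0, 193.0, 178.0, 152.0, 134.0, 131.0, 130.0, 130.0, 130.0, 129.0, 128.0]]
-0.1 [0.6253 0.0729] [258.3 259.2]
-0.05 [0.6252 0.072 ] [259.2 260. ]
0 [0.6253 0.0711] [260.  260.8]
0.05 [0.6253 0.0701] [260.9 261.6]
0.1 [0.6254 0.0692] [261.8 262.4]
```

Pitch about 0.015, z about 70.9, centre about 6.7 mm beyond the axis, steady. A small centring nudge (1 mm down, 1 mm back) for margin, then hand in.

>>> {"op": "send_rows", "data": {"moves": [[[0.4,0,0.6],[0,0,0],28],[[0.9,0,1.3],[0,0,0],28],[[0.9,0,1.3],[0,0,0],28],[[0.9,0,1.3],[0,0,0],28],[[0.9,0,1.3],[0,0,0],28],[[0.9,0,1.3],[0,0,0],28]]}}

```text
clock: 22.08
eef_pos: [0.4857, 0.0186, 0.1634]
tool_rot: [-0.0, 0.999, 0.0, -0.054]
ft_force: [1.3, -0.6, -1.4]
grip_width: 0.031
```

```bash
python3 - <<'E'
from meas import *
pose();im=camera("scene")[:,:,::-1];cv2.imwrite("pics/s24.png",im)
h=cv2.cvtColor(im,cv2.COLOR_BGR2HSV)[:,:,2].astype(float)
for u in(316,320,324,328):print(u,h[262:275,u].tolist())
print("lug bottom",[round(edge(h[254:268,u],254),1) for u in(301,302,303,304)])
E
```

```text
t 22.08 tcp [485.7  18.6 163.4] xaxis [-0.994 -0.     0.108] y [-0.     1.     0.001] z [-0.108  0.001 -0.994] F [ 1.3 -0.6 -1.4] w 31.0 q [ 0.04  0.39 -0.18  1.11  0.    0.04]
316 [148.0, 146.0, 142.0, 134.0, 140.0, 164.0, 187.0, 188.0, 168.0, 141.0, 113.0, 105.0, 146.0]
320 [148.0, 148.0, 148.0, 145.0, 134.0, 129.0, 155.0, 184.0, 178.0, 158.0, 139.0, 111.0, 98.0]
324 [140.0, 139.0, 139.0, 137.0, 130.0, 132.0, 159.0, 182.0, 172.0, 153.0, 137.0, 110.0, 102.0]
328 [120.0, 121.0, 122.0, 131.0, 153.0, 178.0, 184.0, 173.0, 147.0, 124.0, 106.0, 119.0, 172.0]
lug bottom [np.float64(259.9), np.float64(260.6), np.float64(261.1), np.float64(261.7)]
```

```bash
python3 -c "
from workcell import order
print(order.job_done())"
```

```text
the job is handed in; nothing more can be done
None
```

I handed the job in at 22 s robot time, with the pliers squeezed to the stop (31 mm opening) and holding the ring spread around the groove. It gave no verdict, so the final pose below rests on my own measurements.

**What I did:** I put the ring on the nose and let go, picked up the pliers, and spread the ring at the nose. I then slid it down, but on the first descent its front touched something low, most likely the washer. I lifted it clear, tilted the tool 0.11 rad to level the ring, and lowered it again.

**Last checks (scene camera fits):**

| Quantity | Measured | Limit |
|---|---|---|
| Tilt from level | about 0.02 rad | 0.15 rad |
| Centre height | about 70 mm (70.9 mm before a final 1.2 mm drop) | 65.5–73.5 mm |
| Centre beyond the post axis | about 5.5–6.5 mm | 10 mm |
| Wrist force | no clear contact | – |

The ring looked steady between two frames half a second apart.

**Doubts:**
- **Resting tilt:** my measurements put the ring front-low by about 0.13–0.15 rad while it rested on the nose. That is inside the 0.2 rad limit for steps 1 and 2, but not by much.
- **Grip on the pins:** the ring seemed to sit up to 8 mm below the pliers' shoulders instead of just under them.
- **Height:** absolute height is uncertain by 2–3 mm. The height at which it touched on the first descent hinted it could be 2–3 mm higher than measured, which would put it close to the upper limit.
- **Not measured:** I did not measure the gap between the ends or the contact forces directly. The gap is inferred from the pliers being at their stop.

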